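# Seat and hold the spring-loaded bayonet interlock plug

### The arm

A 7-joint arm with a two-finger parallel gripper is mounted at the origin on the work surface. World frame = base frame: x ahead of the robot, y to its left, z up, the work surface at z = 0. Lengths are in mm, angles in rad, forces in N, time in s.
With the tool pointing down it reaches from about 350 to 900 mm from the base axis. Payload 19.9 kg.
Tool frame: the origin (TCP) lies midway between the tips of the shut fingers; the grasp point (between the pads) lies 19 mm behind it; y points along the fingers, z is the direction in which the jaws open and shut, and the axes are right-handed (so a half turn about y gives the same grasp; the last joint's range is limited). The gripper opens to 85 mm and grips with 20 to 120 N. Pads are 22 mm wide; open, the fingers measure 114 mm over their backs; the gripper's body (76 mm by 85 mm) begins 54 mm behind the grasp point. The pads swing forward as they close: fully open they stand 13 mm farther back than shut.
Start: joints at [1.296, 0.417, -0.01, 1.614, 0.005, 1.111, -0.053], TCP at [144.791, -607.974, 193.56] pointing down, gripper open.
Joint ranges: [-2.81, 2.81], [-0.39, 2.02], [-1.27, 1.25], [0.06, 2.57], [-1.19, 4.33], [0.19, 2], [-2.82, 2.82]. Speed limits (rad/s): [1.89, 1.89, 2.39, 2.39, 3.01, 3.01, 3.01].

### API

Orientations are given as a rotation vector (axis times angle).
In Python, from cell import sense, get_image, get_calibration, job_done gives the robot as it stands.
- The arm moves only by the tool send_rows, never from a script. Its argument "series" is one flat list of numbers, 7 for each row, row after row: the shift along the tool's x, y, z in mm, then the turn, a rotation vector about the tool's x, y, z in units of 5 degrees (1.0 is 5 degrees), then the opening in per cent of the stroke, from 0 (shut) to 100 (fully open). In form: [x, y, z, rx, ry, rz, hand, x, y, z, rx, ry, rz, hand, ...]. A call has 1 to 20 rows; each row shifts and turns the commanded pose from where the row before left it, along the tool's axes as they then stand; what a row does not reach is not made up. A row lasts 1/10 s, in which the tool goes at most 50 mm and 8.59 degrees, less where a joint would pass 70% of its speed; a pose out of reach is approached as far as the arm can. A call is refused whole if a number of a shift passes 50 or a number of a turn 1, either way. A call with a gripper value outside its range is refused whole. The fingers move at their own pace and stop on an object; "force" is the grip in N (left out, the last holds). Time passes only in rows, so rows that do not move let the fingers close. It gives the time, the measured TCP pose, the force and the opening at its end, in the units of the state.
- sense(): the state, without advancing time (a new reading comes with each control period).
- get_image(name): name is "side" or "top" or "wrist"; returns the picture (480x640x3 uint8, blue, green, red); there is no depth.
- get_calibration(name): a dict with "K" (3x3 intrinsics, pixels), "world_to_cam" (4x4, takes a point from world to camera coordinates). Camera axes: x right, y up, looking along -z (the intrinsics and any distortion apply to the point x, -y, -z); pixel columns grow to the right and rows downward; lengths in mm; the calibration is good to about 2 mm. A picture is of the moment at which its call begins: read the wrist's pose just before it. get_calibration takes no time and is no camera call; for the wrist camera it gives the pose at the moment of the call.
- job_done(): hands the job in, once; it reports no verdict.
The state is a dict: "time_s": time; "joints": joint angles; "qvel": joint speeds; "joint_torque": joint torques, N m; "tcp_pos": TCP position; "tool_rot": TCP orientation; "ft_force": force on the tool from outside, world axes, zero at the start; "moment": the same for the moment, N m; "grip_width": opening from 0.0 (shut) to 1.0 (fully open).
Only numpy, scipy, OpenCV 4.12 (cv2) and the standard library are available. Lean on these libraries where they do the work, as an engineer would, in place of code of your own. Each camera call takes 0.05 s, during which the arm holds its last target.

### The job

Take the orange-handled bayonet plug out of its parking fork: it is trapped under the fork's plate, so slide it out through the open end before lifting it. Put it into the socket on top of the tester with its lugs in the two keyways, push it fully down against the spring, turn it a quarter turn clockwise as seen from above, and finish while still gripping it, holding it fully down and turned (the springs push it back otherwise). Leave the yellow meter, the bottle, the screwdriver and the parts tray where they are.

Things in the scene. Friction and masses are not known exactly. Their poses are not given: they have to be found in the camera images.
- plug: The plug, 76 mm tall, about 120 g, starts upright. Origin: centre of its underside; z up its axis. Steel shaft 26 mm diameter, z 0-30 mm, groove along y across its underside (7 wide, 5 deep). Two brass lugs to +y and -y reach 20 mm from the axis, 7 mm wide, z 4-10. Square black collar 48 x 48 mm, z 30-36. Orange grip bar above it. A half turn about z makes no difference.
- plug_grip (a point): Middle of the plug's orange grip bar, on the axis, 60 mm above the plug's underside; axes as the plug. The bar is 14 mm thick along x, 48 mm long along y, from 16 mm above this point down to the collar 24 mm below it: pinch it across x.
- fork: Fixed aluminium parking fork, x -40 to +35 mm, 80 mm wide, 57 mm high. Origin: centre of its underside on the slot's middle line. Slot 29 mm wide along x, open at the -x end, closed at x = +18 mm. Plate 17 mm thick, top at 50 mm; the plug's collar lies on it, between blue rails 51 mm apart, 7 mm high, so it cannot turn. Plug and fork axes parallel within 2 degrees.
- fork_exit (a point): Point on the slot's middle line 20 mm beyond the fork's open end (fork x = -60 mm), 20 mm above the bench, axes as the fork. The parked plug's underside is also 20 mm above the bench and 52 to 60 mm from here along the slot. Its lugs lie across, under the plate, 3 mm below it. With the plug's axis here or farther out it can be lifted freely.
- socket (a point): Centre of the socket's mouth, in its rim plane, 115 mm above the bench, on a 60 x 60 x 50 mm block on the tester; axes as the tester. Hole 30 mm across, keyways 11 mm wide along +y and -y (red marks) reaching 22 mm from the axis; the lugs end at the green marks on +x and -x. Lip 14 mm thick. Plug's underside: 24 mm below the rim when lugs clear the lip, 30 mm when fully down (collar on rim).
- tester: Fixed cream box 220 x 290 x 65 mm that carries the socket. Origin: centre of its underside, z up; the socket's axis stands at x = -30, y = +50 mm. Its panel parts reach at most 12 mm above its top.
- plunger (a joint): Sprung seat in the socket, m pushed down: 0 at rest (16 mm below the rim), 0.008 when the lugs just clear the lip, 0.014 with the plug fully down. About 3 N at rest, 8.5 N fully down. A brass blade on it (5.4 mm wide, 4 mm high, along y at rest) enters the plug's groove.
- rotor (a joint): Turn of the seat's blade, rad, growing clockwise seen from above: 0 at rest (along the keyways), stop at 1.62. A torsion spring turns it back with 0.06 N m at rest, 0.12 N m at a quarter turn. It lags the plug by up to about 0.11 rad of play.
- meter: Bystander: loose yellow hand-held meter lying flat, 145 x 78 x 41 mm. Origin: centre of its underside, x along its length.
- cleaner: Bystander: loose white bottle with red cap, 48 mm in diameter, 130 mm tall. Origin: centre of its underside.
- screwdriver: Bystander: loose blue-handled screwdriver lying along its x axis, handle to -x.
- tray: Bystander: loose grey open parts tray, 120 x 90 x 30 mm. Origin: centre of its underside.
Things that resemble listed ones, but are neither listed nor needed, are in the scene too. There is more than one size of the plug; the job needs the middle-sized. Several things have the shape of the fork; the one meant has the colours described above.

How it is judged (in metres and radians):
On the way, in this order (a step that is already met when the one before it is completed fails the run):
1. the plug is out of the fork and lifted (height (world z) of plug above 0.075 m and horizontal distance between plug and fork above 0.045 m), for 0.1 s.
2. the plug is pushed down in the socket, lugs below the lip, not yet turned (value of joint plunger above 0.0075 m and value of joint rotor below 0.6 rad and horizontal distance between plug and socket below 0.004 m and z of plug in the frame of socket below -0.023 m), for 0.04 s.
At the end, for the whole second after the job is handed in: Plug upright (0.1 rad), centred in the socket (4 mm), collar within 2.8 mm of the rim, seat pressed over 11.5 mm and turned over 1.25 rad, lugs within 0.3 rad of the green marks, still, gripped by the fingers (over 3 N) for the last second; bystanders within 30 mm of their starts (value of joint rotor above 1.25 rad and value of joint plunger above 0.0115 m and z of plug in the frame of socket below -0.0272 m and horizontal distance between plug and socket below 0.004 m and angle between plug's own z axis and vertical below 0.1 rad and angle between the y axis of plug and the x axis of socket, either way round below 0.3 rad and contact force between the fingers and plug above 3 N and angular speed of plug below 0.2 rad/s and linear speed of plug below 0.02 m/s and distance of each of meter, cleaner, screwdriver, tray from where it was at the start of the episode below 0.03 m); the arm keeps its last pose, push and grip.
It fails at once if the meter is moved more than 30 mm (distance of meter from where it was at the start of the episode above 0.03 m).
It fails at once if the cleaner is moved more than 30 mm (distance of cleaner from where it was at the start of the episode above 0.03 m).
It fails at once if the screwdriver is moved more than 30 mm (distance of screwdriver from where it was at the start of the episode above 0.03 m).
It fails at once if the tray is moved more than 30 mm (distance of tray from where it was at the start of the episode above 0.03 m).
It also fails if it takes over 51 s, if anything falls off the work surface, if the arm or the gripper's body presses on something with over 40 N, if the wrist force passes 120 N, or if a joint passes its speed limit or range.

## Working session

There is one attempt and no reset: what is moved stays moved. The work goes in short steps, Python scripts to look and compute and a tool call to move; the robot and the scene stay as the last step left them, time stands still between calls to the robot, and variables do not carry over. Pictures are saved under pics/ and viewed, and the job is handed in when it is done.

Besides the shell and the picture viewer there is one more tool, called after "Request:" in YAML: its name, and indented under it one key for each argument. send_rows: Moves the arm, as the interface text tells. Its arguments: {"type":"object","properties":{"series":{"type":"array","items":{"type":"number"}},"force":{"type":"number"}},"required":["series"]}

```bash
ls; mkdir -p pics
python3 - <<'E'
from cell import *
import cv2,numpy as np
print(sense())
for n in ["side","top","wrist"]:
    c=get_calibration(n);print(n,c)
    cv2.imwrite(f"pics/{n}0.png",get_image(n))
E
```

```text
pics
{'time_s': 0.0, 'joints': array([ 1.29545563,  0.41796895, -0.01028066,  1.61419185,  0.00473818,
        1.11070385, -0.05299985]), 'qvel': array([-9.60266977e-05, -3.63442970e-04,  1.16515857e-03, -8.60360597e-04,
       -1.54544839e-03,  6.12137052e-04,  2.10027083e-04]), 'joint_torque': array([ 5.00296101e-04, -8.64454722e+01,  6.79032728e-01, -4.34891546e+01,
        1.89902092e-02,  7.64843513e-03,  2.00373273e-05]), 'tcp_pos': array([ 144.68929255, -607.60539436,  192.95612428]), 'tool_rot': array([-0.24667126,  2.09883909, -2.09626613]), 'ft_force': array([0.36284251, 0.39458292, 0.03380143]), 'moment': array([-0.00155349, -0.00285369,  0.01230871]), 'grip_width': 0.9999866376681767}
side {'K': array([[591.17430664,   0.        , 320.05710523],
       [  0.        , 591.17430664, 241.53192998],
       [  0.        ,   0.        ,   1.        ]]), 'world_to_cam': array([[-9.73293686e-01, -2.29512085e-01, -4.85835222e-03,
         5.16653635e+02],
       [ 1.13703639e-01, -5.00353041e-01,  8.58322967e-01,
        -8.24096159e+01],
       [-1.99426385e-01,  8.34847912e-01, 
[... 477 characters left out ...]
2],
       [-1.64388483e-01,  2.33848992e-02,  9.86118438e-01,
        -9.90648143e+02],
       [ 0.00000000e+00,  0.00000000e+00,  0.00000000e+00,
         1.00000000e+00]])}
wrist {'K': array([[348.89371186,   0.        , 324.12480316],
       [  0.        , 348.89371186, 244.59017064],
       [  0.        ,   0.        ,   1.        ]]), 'world_to_cam': array([[ 2.31392787e-01, -9.72859366e-01, -1.42547617e-03,
        -6.25733455e+02],
       [ 9.28615363e-01,  2.21305814e-01, -2.97820826e-01,
         3.84433571e+01],
       [ 2.90053246e-01,  6.75898720e-02,  9.54620722e-01,
        -3.80653690e+02],
       [ 0.00000000e+00,  0.00000000e+00,  0.00000000e+00,
         1.00000000e+00]])}
```

View pics/side0.png

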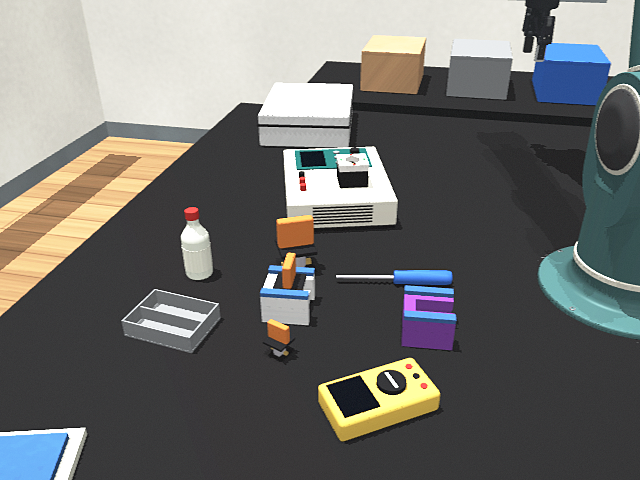

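View pics/top0.png

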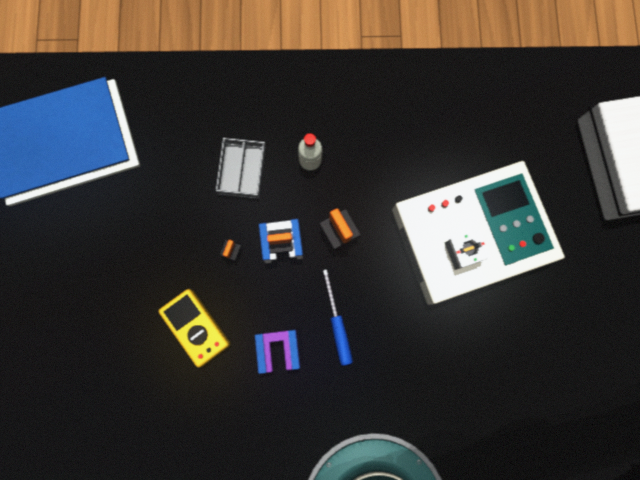

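View pics/wrist0.png

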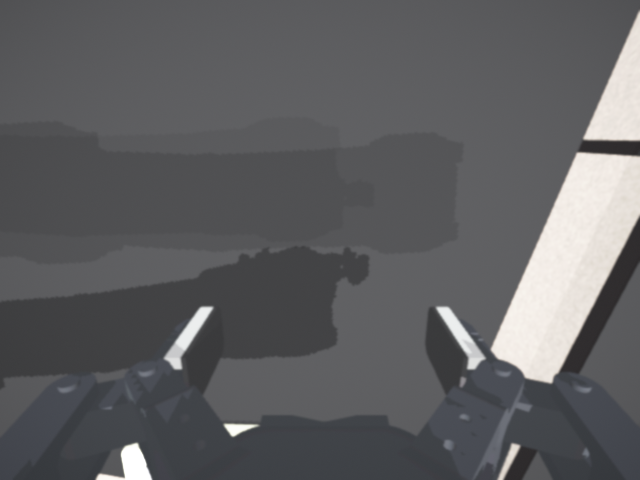

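The top view shows the aluminium/blue fork near (280,240), the tester near (480,235), and the big and small decoy plugs at (340,228) and (231,250). I'll zoom in next.

Run:
```python
import cv2,numpy as np
t=cv2.imread("pics/top0.png");s=cv2.imread("pics/side0.png")
a=cv2.resize(t[205:275,210:370],None,fx=5,fy=5,interpolation=2)
b=cv2.resize(t[150:310,385:575],None,fx=4,fy=3.6,interpolation=2)
c=cv2.resize(s[205:365,235:345],None,fx=3.6,fy=3.6,interpolation=2)
d=cv2.resize(s[140:230,270:400],None,fx=6,fy=6,interpolation=2)
for n,i in zip("abcd",(a,b,c,d)): cv2.imwrite(f"pics/z{n}.png",i); print(i.shape)
```

```text
(350, 800, 3)
(576, 760, 3)
(576, 396, 3)
(540, 780, 3)
```

View pics/za.png

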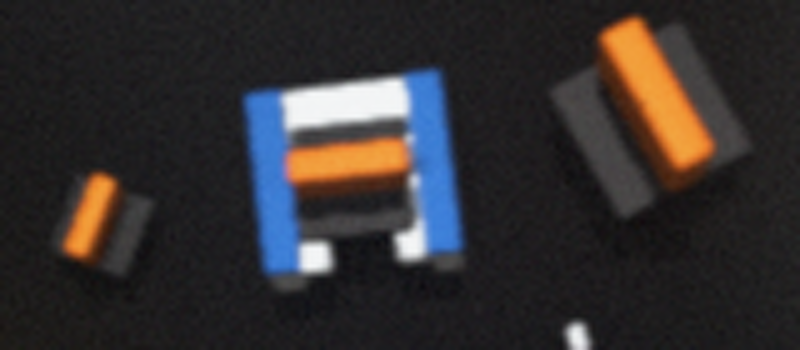

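View pics/zb.png

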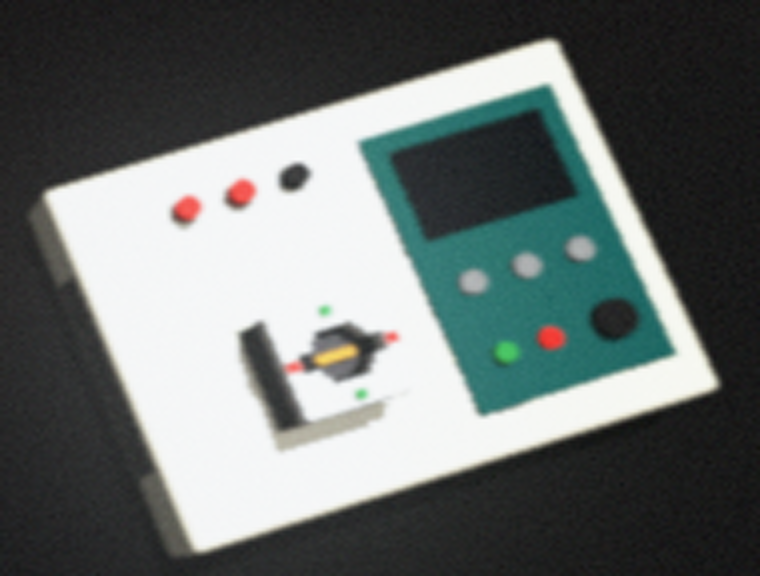

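View pics/zc.png

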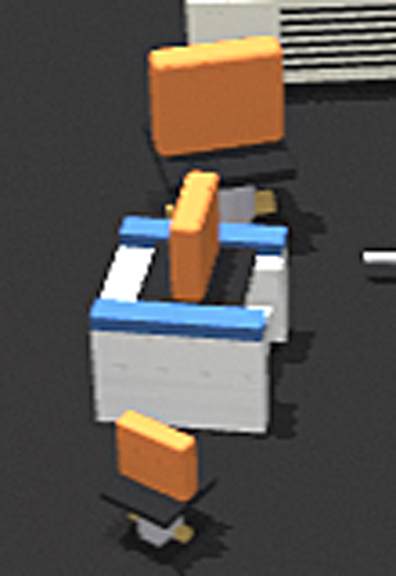

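View pics/zd.png

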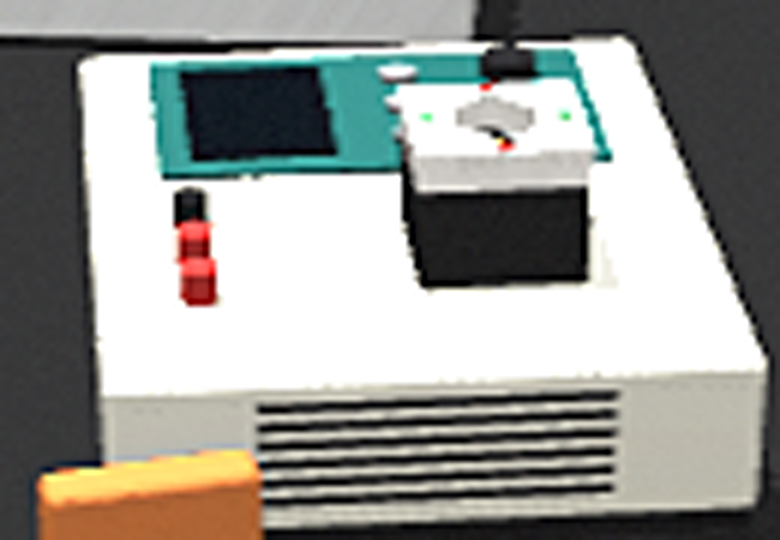

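```bash
cat > h.py <<'E'
import numpy as np,cv2
from cell import *
from scipy.spatial.transform import Rotation as R
def ray(cal,uv):
    M=np.array(cal["world_to_cam"]);K=np.array(cal["K"])
    u,v=uv;d=np.array([(u-K[0,2])/K[0,0],-(v-K[1,2])/K[1,1],-1.])
    r=M[:3,:3].T@d;c=-M[:3,:3].T@M[:3,3];return c,r/np.linalg.norm(r)
def onz(cal,uv,z):
    c,r=ray(cal,uv);return c+r*(z-c[2])/r[2]
def tri(rays):
    A=np.zeros((3,3));b=np.zeros(3)
    for c,r in rays:
        P=np.eye(3)-np.outer(r,r);A+=P;b+=P@c
    x=np.linalg.solve(A,b)
    return x,[np.linalg.norm((np.eye(3)-np.outer(r,r))@(x-c)) for c,r in rays]
def proj(cal,p):
    M=np.array(cal["world_to_cam"]);K=np.array(cal["K"])
    q=M[:3,:3]@np.array(p)+M[:3,3];return np.array([K[0,0]*q[0]/-q[2]+K[0,2],K[1,1]*-q[1]/-q[2]+K[1,2]])
E
python3 - <<'E'
from h import *
T=get_calibration("top");S=get_calibration("side")
t=cv2.imread("pics/top0.png");s=cv2.imread("pics/side0.png")
print(R.from_rotvec(sense()["tool_rot"]).as_matrix().round(3))
def blobs(im,lo,hi,roi,n):
    h=cv2.cvtColor(im,cv2.COLOR_BGR2HSV);m=cv2.inRange(h,lo,hi);k=np.zeros_like(m);x0,y0,x1,y1=roi;k[y0:y1,x0:x1]=m[y0:y1,x0:x1]
    N,_,st,c=cv2.connectedComponentsWithStats(k)
    for i in range(1,N):
        if st[i,4]>=n: print("  ",st[i],c[i].round(2))
    return k
for nm,im,roi in(("top",t,(385,150,575,310)),("side",s,(270,140,400,230))):
    print(nm,"red");blobs(im,(0,120,120),(8,255,255),roi,2);blobs(im,(172,120,120),(180,255,255),roi,2)
    print("green");blobs(im,(50,110,90),(75,255,255),roi,2)
for nm,im,roi in(("top",t,(255,210,305,270)),("side",s,(255,240,320,330))):
    print(nm,"blue");k=blobs(im,(100,120,80),(115,255,255),roi,10)
    N,l=cv2.connectedComponents(k)
    for i in range(1,N):
        if (l==i).sum()>30: print(cv2.minAreaRect(np.argwhere(l==i)[:,::-1].astype(np.float32)),cv2.boxPoints(cv2.minAreaRect(np.argwhere(l==i)[:,::-1].astype(np.float32))).round(1).tolist())
    print("orange")
    k=blobs(im,(8,150,210 if nm=="top" else 100),(22,255,255),roi,10)
    print(cv2.boxPoints(cv2.minAreaRect(np.argwhere(k)[:,::-1].astype(np.float32))))
E
```

```text
[[-0.973 -0.     0.232]
 [-0.232  0.001 -0.973]
 [ 0.    -1.    -0.001]]
top red
   [442 200   6   7  29] [444.79 203.03]
   [429 205   6   6  27] [431.41 207.48]
   [520 241   6   6  31] [522.45 243.42]
   [482 243   2   1   2] [482.5 243. ]
   [458 251   1   2   2] [458.  251.5]
green
   [508 245   7   6  31] [511.06 247.42]
side red
   [350 154   2   1   2] [350.5 154. ]
   [353 164   2   1   2] [353.5 164. ]
   [300 177   6  14  75] [302.29 183.8 ]
green
top blue
   [291 218  12  38 279] [296.64 236.73]
   [258 223  12  37 284] [263.66 241.38]
((296.6461486816406, 236.6692657470703), (37.21041488647461, 7.5661187171936035), 82.87498474121094) [[290.6000061035156, 218.6999969482422], [298.1000061035156, 217.6999969482422], [302.70001220703125, 254.6999969482422], [295.20001220703125, 255.60000610351562]]
((264.1036682128906, 240.9329071044922), (36.773704528808594, 8.834522247314453), 83.6598129272461) [[257.70001220703125, 223.10000610351562], [266.5, 222.1999969482422], [270.5, 258.70001220703125], [261.70001220703125, 259.70001220703125]]
orange
   [268 233  23   8 130] [278.94
[... 198 characters left out ...]
260 287  48  13 422] [283.64 293.21]
((274.5, 269.0), (8.0, 13.0), 90.0) [[268.0, 265.0], [281.0, 265.0], [281.0, 273.0], [268.0, 273.0]]
((305.0, 271.0), (8.0, 18.0), 90.0) [[296.0, 267.0], [314.0, 267.0], [314.0, 275.0], [296.0, 275.0]]
((283.5600280761719, 293.18963623046875), (47.462562561035156, 9.160089492797852), 4.23639440536499) [[259.6000061035156, 296.0], [260.20001220703125, 286.8999938964844], [307.6000061035156, 290.3999938964844], [306.8999938964844, 299.5]]
orange
   [277 240  37   8 227] [293.   242.76]
   [282 253  14  36 279] [288.84 274.5 ]
   [267 322  18   8  72] [273.07 326.81]
[[266.1735  328.77722]
 [277.52756 235.67406]
 [313.24033 240.0293 ]
 [301.88626 333.13245]]
```

Run:
```python
from h import *
T=get_calibration("top");S=get_calibration("side")
print("bar tri",tri([ray(T,(278.9,236.5)),ray(S,(289.4,258.1))]),onz(T,(278.9,236.5),96))
a=onz(T,(268,238),96);b=onz(T,(290.2,235.2),96);print("bar dir",np.degrees(np.arctan2(*(b-a)[1::-1])),np.linalg.norm(b-a))
for p,q in(((294.3,218.2),(298.9,255.2)),((262.1,222.7),(266.1,259.2))):
    A=onz(T,p,57);B=onz(T,q,57);print("rail",A,B,np.degrees(np.arctan2(*(A-B)[1::-1])),np.linalg.norm(A-B))
print("sock tri",tri([ray(T,(470.4,248)),ray(S,(352.6,159.4))]))
P=[onz(T,u,115) for u in((466,236.4),(475.2,259.4),(458,252.2),(482.7,243.9))]
print(P,np.mean(P,0));g=P[0]-P[1];r=P[2]-P[3]
print("x axis",np.degrees(np.arctan2(g[1],g[0])),"y axis",np.degrees(np.arctan2(r[1],r[0])))
for n,u in(("green",((341,159.5),(364.2,159.5))),("red",((351.2,154.5),(354.2,164.3)))): print(n,[onz(S,x,115).round(1) for x in u])
```

```text
bar tri (array([539.24739835, 178.71813309,  98.83026283]), [np.float64(1.6217956425142372), np.float64(1.6217956425138764)]) [541.39686153 179.1918499   96.        ]
bar dir -83.8840445287974 43.997997611289094
rail [586.36190255 149.52424622  57.        ] [508.97820491 141.35546708  57.        ] 6.025941094621566 77.81365954815067
rail [578.23484147 215.9029067   57.        ] [502.2179683  208.16074168  57.        ] 5.815407000431781 76.41011794659374
sock tri (array([ 506.99838755, -192.84449605,  114.48941049]), [np.float64(0.43827575506545924), np.float64(0.43827575506534594)])
[array([ 530.38937025, -185.71701214,  115.        ]), array([ 484.87398384, -200.31333132,  115.        ]), array([ 499.65732705, -167.87394872,  115.        ]), array([ 514.89906745, -217.28458192,  115.        ])] [ 507.45493715 -192.79721853  115.        ]
x axis 17.780514763202582 y axis 107.14346971836473
green [array([ 529.6, -185.9,  115. ]), array([ 482.9, -196.3,  115. ])]
red [array([ 514. , -216.7,  115. ]), array([ 498.5, -167.5,  115. ])]
```

```bash
cat >> h.py <<'E'
def toolM():
    s=sense();return R.from_rotvec(s["tool_rot"]).as_matrix(),np.array(s["tcp_pos"])
def Rdes(az):  # jaw (tool z) azimuth in deg, tool y down
    a=np.radians(az);z=np.array([np.cos(a),np.sin(a),0]);y=np.array([0,0,-1.]);x=np.cross(y,z);return np.stack([x,y,z],1)
def plan(p,az,n=None):
    Rm,t=toolM();D=np.array(p)-t;Rt=Rdes(az)
    rv=R.from_matrix(Rm.T@Rt).as_rotvec(degrees=True)
    cur=np.degrees(np.arctan2(Rm[1,2],Rm[0,2]))
    print("jaw az",cur.round(2),"tcp",t.round(1),"| turn deg tool",rv.round(2),"| shift in tool now",(Rm.T@D).round(2),"in target-rot tool",(Rt.T@D).round(2),"dist",np.linalg.norm(D).round(1))
E
python3 - <<'E'
from h import *
W=get_calibration("wrist");M=W["world_to_cam"];c=-M[:3,:3].T@M[:3,3];Rm,t=toolM()
print("cam in tool",Rm.T@(c-t),"axis in tool",Rm.T@(-M[2,:3]),"up",Rm.T@M[1,:3],"right",Rm.T@M[0,:3])
print(proj(W,t))
# sanity
print(Rdes(-76.6))
plan((430,-217,230),17.4)
E
```

```text
cam in tool [ -76.47519818 -180.9423828     1.45560848] axis in tool [ 2.97760267e-01  9.54640617e-01 -3.40173182e-04] up [-9.54640636e-01  2.97760340e-01  1.88193614e-04] right [2.80947350e-04 2.68706562e-04 9.99999924e-01]
[321.65228917 278.72729311]
[[-0.97277588  0.          0.2317479 ]
 [-0.2317479   0.         -0.97277588]
 [-0.         -1.          0.        ]]
jaw az -76.6 tcp [ 144.7 -607.7  193.1] | turn deg tool [ 5.0e-02 -9.4e+01 -4.0e-02] | shift in tool now [-368.02  -36.62 -314.  ] in target-rot tool [-287.5   -36.92  389.05] dist 485.2
```

Run:
```python
from h import *
plan((507,-193,205),17.4)
```

```text
jaw az -76.6 tcp [ 144.7 -607.7  193.1] | turn deg tool [ 5.0e-02 -9.4e+01 -4.0e-02] | shift in tool now [-448.49  -11.62 -319.49] in target-rot tool [-287.37  -11.92  469.71] dist 550.8
```

Request:
send_rows:
  series: [0,0,0,0,-1,0,100,0,0,0,0,-1,0,100,0,0,0,0,-1,0,100,0,0,0,0,-1,0,100,0,0,0,0,-1,0,100,0,0,0,0,-1,0,100,0,0,0,0,-1,0,100,0,0,0,0,-1,0,100,0,0,0,0,-1,0,100,0,0,0,0,-1,0,100,0,0,0,0,-1,0,100,0,0,0,0,-1,0,100,0,0,0,0,-1,0,100,0,0,0,0,-1,0,100,0,0,0,0,-1,0,100,0,0,0,0,-1,0,100,0,0,0,0,-1,0,100,0,0,0,0,-1,0,100,0,0,0,0,-0.8,0,100]

```text
time_s: 2.05
tcp_pos: [144.7, -607.8, 193.3]
tool_rot: [-1.339, 0.98, -0.98]
ft_force: [0.6, -0.3, -0.4]
grip_width: 1.002
```

Run:
```python
from h import *
plan((507,-193,205),17.4)
```

```text
jaw az 17.6 tcp [ 144.7 -607.8  193.3] | turn deg tool [-0.    0.2  -0.04] | shift in tool now [-285.89  -11.53  470.74] in target-rot tool [-287.48  -11.73  469.77] dist 550.9
```

Request:
send_rows:
  series: [-24,-1,39,0,0,0,100,-24,-1,39,0,0,0,100,-24,-1,39,0,0,0,100,-24,-1,39,0,0,0,100,-24,-1,39,0,0,0,100,-24,-1,39,0,0,0,100,-24,-1,39,0,0,0,100,-24,-1,39,0,0,0,100,-24,-1,39,0,0,0,100,-24,-1,39,0,0,0,100,-24,-1,39,0,0,0,100,-22,-1,41,0,0,0,100,0,0,0,0,0,0,100,0,0,0,0,0,0,100]

```text
time_s: 3.45
tcp_pos: [508.1, -193.6, 205.2]
tool_rot: [-1.338, 0.982, -0.98]
ft_force: [0.7, -0.6, 0.2]
grip_width: 1.0
```

Run:
```python
from h import *
plan((507,-193,205),17.4)
import pickle
c=get_calibration("wrist");im=get_image("wrist");cv2.imwrite("pics/w1.png",im);pickle.dump(c,open("w1.pkl","wb"))
print(proj(c,(507,-193,115)))
```

```text
jaw az 17.52 tcp [ 508.1 -193.6  205.2] | turn deg tool [ 0.02  0.12 -0.04] | shift in tool now [-0.89  0.24 -0.92] in target-rot tool [-0.88  0.24 -0.92] dist 1.3
[322.65601765 231.93824797]
```

View pics/w1.png

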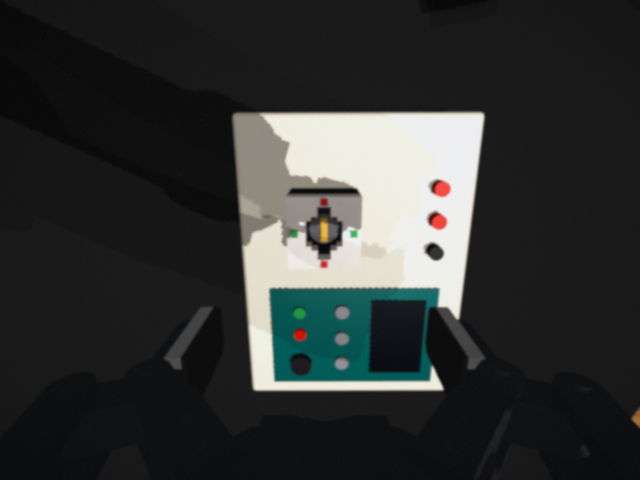

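The socket is centred near (323,233), with the red marks above and below it and the green marks left and right. Jaw direction matches the tester x axis.

Run:
```python
from h import *
import pickle
c=pickle.load(open("w1.pkl","rb"));im=cv2.imread("pics/w1.png")
h=cv2.cvtColor(im,cv2.COLOR_BGR2HSV)[180:285,275:375]
def cent(m):
    N,l,st,ce=cv2.connectedComponentsWithStats(m)
    return [ce[i]+(275,180) for i in range(1,N) if st[i,4]>10]
r=cent(cv2.inRange(h,(0,110,60),(8,255,255))|cv2.inRange(h,(172,110,60),(180,255,255)));g=cent(cv2.inRange(h,(50,90,60),(85,255,255)))
print(r,g)
R3=[onz(c,p,115) for p in r];G3=[onz(c,p,115) for p in g]
print(np.array(R3).round(2),np.array(G3).round(2),np.mean(R3,0),np.mean(G3,0))
d=R3[0]-R3[1];print(np.degrees(np.arctan2(d[1],d[0])),np.linalg.norm(d))
d=G3[1]-G3[0];print(np.degrees(np.arctan2(d[1],d[0])),np.linalg.norm(d))
T=get_calibration("top");S=get_calibration("side")
pc=np.mean([r[0],r[1],g[0],g[1]],0)
print(tri([ray(c,pc),ray(T,(470.4,248)),ray(S,(352.6,159.4))]))
print(tri([ray(c,pc),ray(S,(352.6,159.4))]))
# grip target view for fork
plan((541,179,205),6)
```

```text
[array([323.56097561, 201.92682927]), array([323.5, 264. ])] [array([293.57142857, 233.57142857]), array([353.42857143, 233.57142857])]
[[ 500.38 -169.54  115.  ]
 [ 515.9  -219.02  115.  ]] [[ 485.05 -201.36  115.  ]
 [ 531.06 -186.84  115.  ]] [ 508.1397109  -194.27892733  115.        ] [ 508.05507771 -194.09607066  115.        ]
107.41827730978447 51.854002941024056
17.51565592870537 48.243901042945886
(array([ 507.42982297, -193.58602183,  114.08308609]), [np.float64(0.7922651559758289), np.float64(0.6238993613257661), np.float64(0.7313885964774903)])
(array([ 507.45241743, -194.24832033,  113.84274129]), [np.float64(0.6391466192957255), np.float64(0.6391466192958467)])
jaw az 17.41 tcp [ 507.5 -194.7  205.2] | turn deg tool [ 0.04 11.41 -0.02] | shift in tool now [-3.4655e+02  2.9000e-01  1.4377e+02] in target-rot tool [-3.6814e+02  2.4000e-01  7.2390e+01] dist 375.2
```

Request:
send_rows:
  series: [-38,0,16,0,0.5,0,100,-38,0,16,0,0,0,100,-38,0,16,0,0,0,100,-39,0,14,0,0,0,100,-39,0,14,0,0,0,100,-39,0,14,0,0,0,100,-39,0,14,0,0,0,100,-39,0,14,0,0,0,100,-39,0,14,0,0.8,0,100,0,0,0,0,1,0,100,0,0,0,0,0,0,100,0,0,0,0,0,0,100]

```text
time_s: 4.7
tcp_pos: [544.3, 174.1, 205.4]
tool_rot: [-1.257, 1.132, -1.133]
ft_force: [-1.0, -0.1, -0.4]
grip_width: 1.0
```

Run:
```python
from h import *
plan((541,179,205),6)
import pickle
c=get_calibration("wrist");im=get_image("wrist");cv2.imwrite("pics/w2.png",im);pickle.dump(c,open("w2.pkl","wb"))
cv2.imwrite("pics/w2z.png",cv2.resize(im[130:330,220:430],None,fx=3,fy=3,interpolation=2))
```

```text
jaw az 5.92 tcp [544.3 174.1 205.4] | turn deg tool [ 0.02 -0.08  0.05] | shift in tool now [-5.19  0.43 -2.81] in target-rot tool [-5.19  0.43 -2.81] dist 5.9
```

View pics/w2.png

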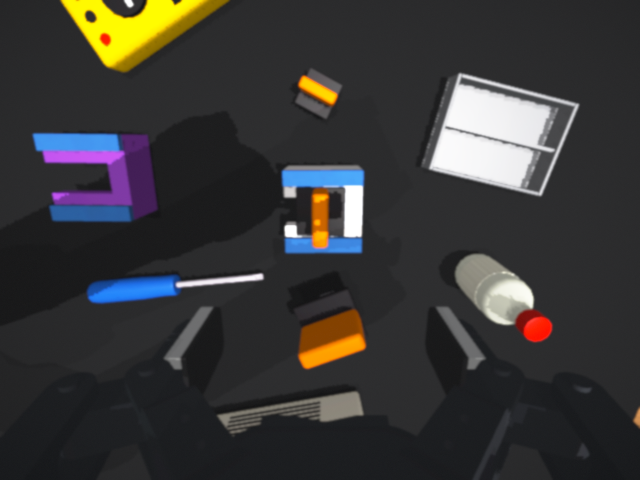

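View pics/w2z.png

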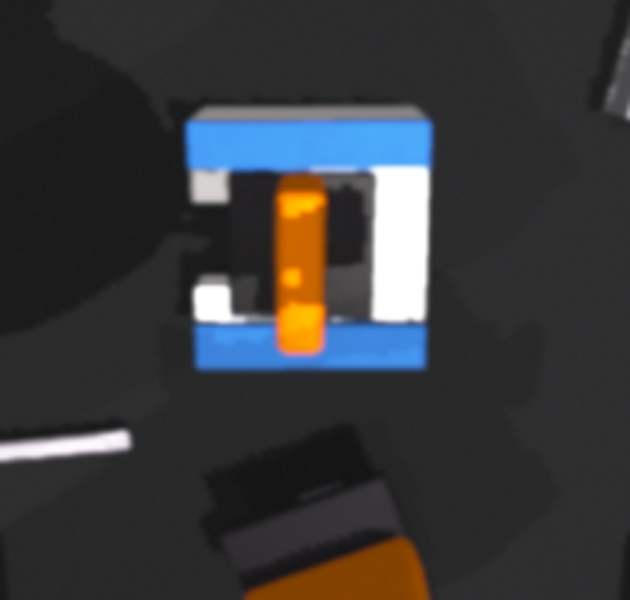

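Run:
```python
from h import *
import pickle
c=pickle.load(open("w2.pkl","rb"));im=cv2.imread("pics/w2.png")
T=get_calibration("top");S=get_calibration("side")
h=cv2.cvtColor(im,cv2.COLOR_BGR2HSV)
m=cv2.inRange(h,(8,150,90),(24,255,255));m[:180]=0;m[255:]=0;m[:,:300]=0;m[:,340:]=0
ys,xs=np.nonzero(m);print(xs.min(),xs.max(),ys.min(),ys.max())
# width per row
for y in range(ys.min(),ys.max()+1,6): print(y,xs[ys==y].min(),xs[ys==y].max(),end="; ")
pts=[(320.3,194),(320.3,247.5)]
P=[onz(c,p,96) for p in pts];print("\nbar ends",np.round(P,1),np.linalg.norm(P[0]-P[1]),np.mean(P,0))
print(tri([ray(c,(320.3,220.8)),ray(T,(278.9,236.5)),ray(S,(289.4,258.1))]))
print(tri([ray(c,(320.3,220.8)),ray(S,(289.4,258.1))]))
b=cv2.inRange(h,(98,120,80),(116,255,255));b[:150]=0;b[270:]=0;b[:,:270]=0;b[:,380:]=0
N,l,st,ce=cv2.connectedComponentsWithStats(b)
for i in range(1,N):
    if st[i,4]>100:
        q=cv2.minAreaRect(np.argwhere(l==i)[:,::-1].astype(np.float32));bp=cv2.boxPoints(q)
        print(st[i],q[2]);print(np.round([onz(c,p,57) for p in bp],1)[:,:2].tolist(),onz(c,q[0],57).round(1))
```

```text
311 329 188 246
188 319 322; 194 312 328; 200 311 328; 206 311 328; 212 311 328; 218 311 328; 224 312 327; 230 312 327; 236 312 327; 242 313 326; 
bar ends [[538.8 202.1  96. ]
 [543.4 155.4  96. ]] 46.85368474979063 [541.1039335  178.75717078  96.        ]
(array([539.86403207, 179.0985776 ,  98.55014661]), [np.float64(1.3803951978185451), np.float64(1.0461595861220714), np.float64(2.281270003249128)])
(array([539.32247143, 179.23309873,  98.52606948]), [np.float64(1.8080998830403887), np.float64(1.8080998830402737)])
[ 281  170   84   18 1366] 90.0
[[500.5, 214.3], [577.0, 222.2], [579.2, 206.6], [501.5, 198.6]] [539.5 210.5  57. ]
[ 284  237   79   17 1080] 90.0
[[507.7, 150.0], [583.9, 157.9], [586.1, 141.5], [508.8, 133.5]] [546.6 145.8  57. ]
```

Run:
```python
from h import *
for i in range(3):
    plan((541,178.8,62),5.9); 
import pickle
c=pickle.load(open("w2.pkl","rb"))
Rm,t=toolM();M=get_calibration("wrist")["world_to_cam"];
for M in (M,c["world_to_cam"]):
    print(-M[:3,:3].T@M[:3,3] + Rm@np.array([76.475,180.94,-1.456]))
```

```text
jaw az 5.9 tcp [544.4 174.1 205.5] | turn deg tool [0.01 0.   0.04] | shift in tool now [ -5.12 143.53  -2.84] in target-rot tool [ -5.01 143.53  -2.87] dist 143.6
jaw az 5.9 tcp [544.4 174.1 205.5] | turn deg tool [0.01 0.   0.04] | shift in tool now [ -5.12 143.53  -2.84] in target-rot tool [ -5.01 143.53  -2.87] dist 143.6
jaw az 5.9 tcp [544.4 174.1 205.5] | turn deg tool [0.01 0.   0.04] | shift in tool now [ -5.12 143.53  -2.84] in target-rot tool [ -5.01 143.53  -2.87] dist 143.6
[543.90040543 172.09661082 205.49403158]
[543.84754451 172.16338469 205.41605303]
```

Request:
send_rows:
  series: [-5,20,-3,0,0,0,100,0,25,0,0,0,0,100,0,30,0,0,0,0,100,0,30,0,0,0,0,100,0,25,0,0,0,0,100,0,13,0,0,0,0,100,0,0,0,0,0,0,100]
  force: 40

```text
time_s: 5.45
tcp_pos: [540.1, 179.4, 61.5]
tool_rot: [-1.258, 1.135, -1.133]
ft_force: [-0.1, 0.3, 0.3]
grip_width: 0.995
```

Run:
```python
from h import *
plan((541,178.8,62),5.9)
im=get_image("wrist");cv2.imwrite("pics/w3.png",im)
```

```text
jaw az 5.88 tcp [540.1 179.4  61.5] | turn deg tool [ 0.13 -0.02  0.02] | shift in tool now [ 0.7  -0.53  0.85] in target-rot tool [ 0.7  -0.53  0.85] dist 1.2
```

View pics/w3.png

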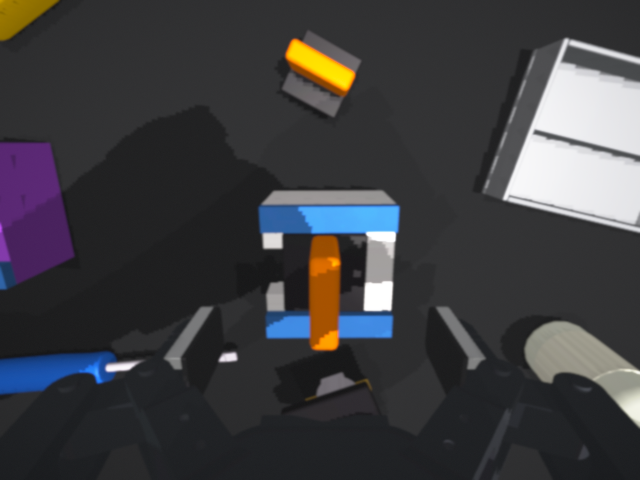

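Run:
```python
from h import *
c=get_calibration("wrist");Rm,t=toolM()
print(proj(c,(t[0],t[1],96)),proj(c,t))
im=cv2.imread("pics/w3.png");h=cv2.cvtColor(im,cv2.COLOR_BGR2HSV)
m=cv2.inRange(h,(8,150,90),(24,255,255));m[:225]=0;m[360:]=0;m[:,:300]=0;m[:,350:]=0
ys,xs=np.nonzero(m)
for y in range(ys.min(),ys.max()+1,6): print(y,xs[ys==y].min(),xs[ys==y].max(),h[y,322],end="; ")
for p in((324,350),(324,264)): print(onz(c,p,96))
```

```text
[322.74506895 303.06771201] [323.04190829 275.89608281]
235 318 330 [ 10 165  91]; 241 312 337 [ 15 255 154]; 247 311 338 [ 15 250 155]; 253 310 339 [ 15 253 157]; 259 309 340 [ 15 255 202]; 265 309 340 [ 15 255 221]; 271 309 339 [ 15 255 220]; 277 309 339 [ 15 255 166]; 283 309 339 [ 15 255 166]; 289 309 339 [ 15 255 167]; 295 309 339 [ 15 255 167]; 301 309 339 [ 15 255 167]; 307 309 339 [ 15 255 166]; 313 310 337 [ 15 255 167]; 319 311 336 [ 15 255 166]; 325 311 336 [ 15 255 167]; 331 311 337 [ 15 255 165]; 337 311 337 [ 15 255 223]; 343 309 338 [ 19 255 254]; 349 312 335 [ 15 245 214]; [543.91573327 154.8129817   96.        ]
[539.33444935 199.41581196  96.        ]
```

Request:
send_rows:
  series: [0,0,0,0,0,0,0,0,0,0,0,0,0,0,0,0,0,0,0,0,0,0,0,0,0,0,0,0,0,0,0,0,0,0,0,0,0,0,0,0,0,0,0,0,0,0,0,0,0,0,0,0,0,0,0,0]
  force: 80

```text
time_s: 6.3
tcp_pos: [540.6, 180.6, 62.6]
tool_rot: [-1.256, 1.133, -1.133]
ft_force: [-0.7, 0.1, -0.7]
grip_width: 0.002
```

Run:
```python
from h import *
s=sense();print(s["moment"],s["ft_force"],s["grip_width"]*85)
plan((541,178.8,62),5.9)
im=get_image("wrist");cv2.imwrite("pics/w4.png",im)
```

```text
[-0.02181954  0.0058933  -0.03217949] [-0.68371877  0.07745617 -0.68417286] 0.1887895851991438
jaw az 5.9 tcp [540.6 180.6  62.6] | turn deg tool [ 0.01 -0.   -0.  ] | shift in tool now [1.84 0.57 0.24] in target-rot tool [1.84 0.57 0.24] dist 1.9
```

View pics/w4.png

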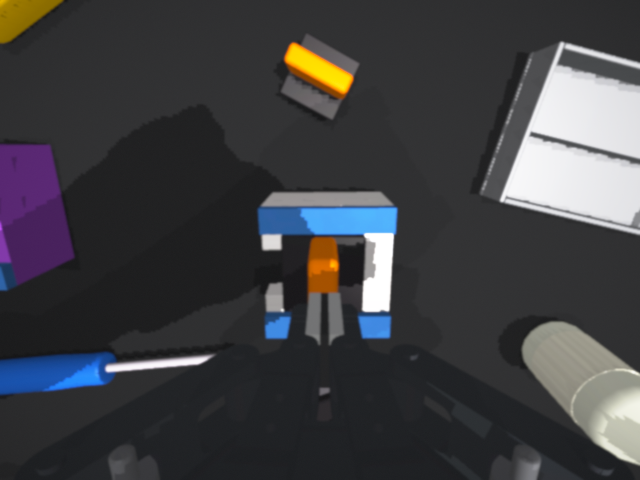

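Run:
```python
from h import *
im=cv2.imread("pics/w4.png");cv2.imwrite("pics/w4z.png",cv2.resize(im[200:400,220:430],None,fx=3,fy=3,interpolation=2))
s=get_image("side");cv2.imwrite("pics/s4z.png",cv2.resize(s[170:350,220:380],None,fx=3.5,fy=3.3,interpolation=2))
```

```text
(no output)
```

View pics/w4z.png

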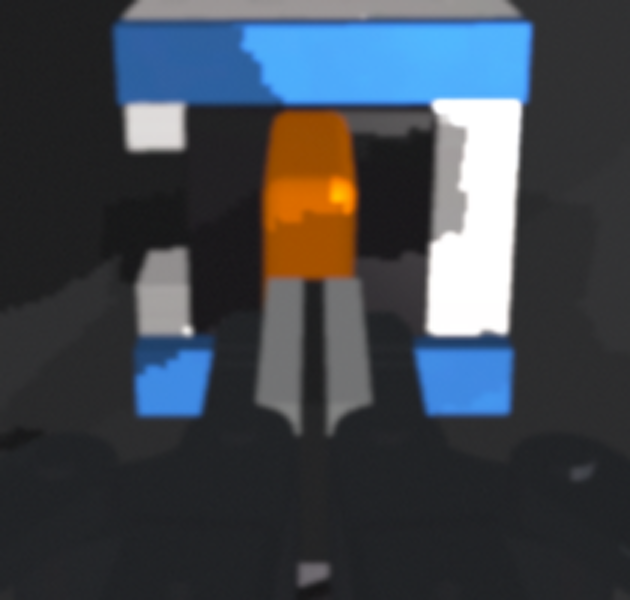

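View pics/s4z.png

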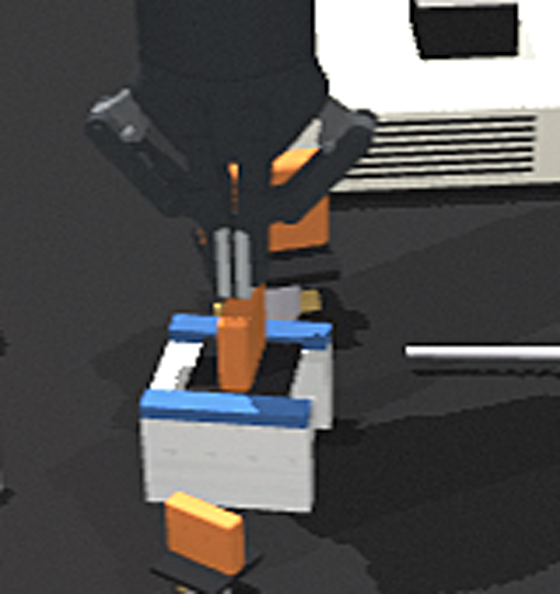

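Run:
```python
from h import *
c=get_calibration("wrist");S=get_calibration("side")
print(tri([ray(c,(324.5,292.5)),ray(S,(286.3,260))]),toolM()[1])
for z in(50,62,96,110):print(z,proj(S,(540.6,180.6,z)),proj(c,(540.6,180.6,z)),proj(c,(540.6,191.6,z)))
im=get_image("top");cv2.imwrite("pics/t4z.png",cv2.resize(im[180:280,220:360],None,fx=5,fy=5,interpolation=2))
```

```text
(array([540.27578851, 188.08534333, 100.55069415]), [np.float64(0.3825572905052153), np.float64(0.3825572905054184)]) [540.59807609 180.63210355  62.57162239]
50 [288.23513143 284.03584774] [323.11119064 267.7472074 ] [325.02569875 250.21544601]
62 [287.99133918 277.86966609] [323.03508784 275.46377389] [325.0624628  257.01711598]
96 [287.28301907 259.95428757] [322.76134291 303.22058302] [325.19527574 281.58866245]
110 [286.98355369 252.37997828] [322.6140876  318.15177328] [325.26709162 294.87522425]
```

View pics/t4z.png

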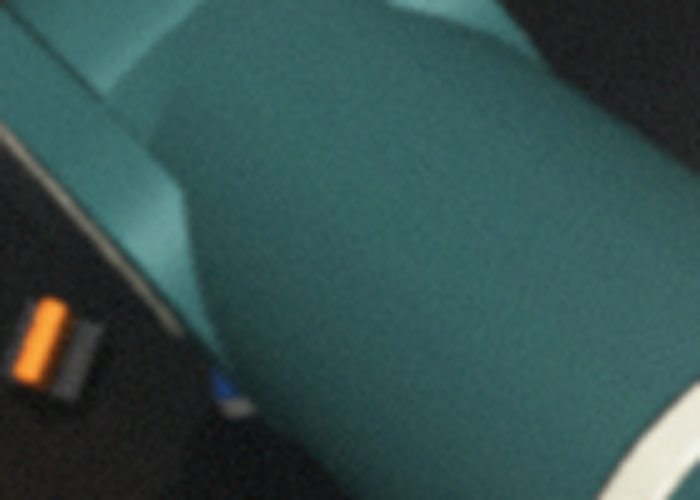

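Request:
send_rows:
  series: [0,0,0,0,0,0,100,0,0,0,0,0,0,100,0,0,0,0,0,0,100,0,0,0,0,0,0,100,0,0,0,0,0,0,100,0,0,0,0,0,0,100,0,5,0,0,0,0,100,0,8,0,0,0,0,100,0,8,0,0,0,0,100,0,7,0,0,0,0,100,0,2,0,0,0,0,100,0,0,0,0,0,0,100]
  force: 40

```text
time_s: 7.65
tcp_pos: [540.3, 180.6, 32.1]
tool_rot: [-1.257, 1.134, -1.133]
ft_force: [0.2, 0.0, -0.3]
grip_width: 0.999
```

Run:
```python
from h import *
s=sense();print(s["moment"],s["ft_force"],s["grip_width"]*85,s["time_s"])
plan((541,178.8,32),5.9)
im=get_image("wrist");cv2.imwrite("pics/w5.png",im)
s=get_image("side");cv2.imwrite("pics/s5z.png",cv2.resize(s[170:350,220:380],None,fx=3.5,fy=3.3,interpolation=2))
```

```text
[-0.02262985 -0.01307215  0.00255754] [ 0.19252603  0.01145477 -0.29158199] 84.93864071998927 7.65
jaw az 5.9 tcp [540.3 180.6  32.1] | turn deg tool [ 0.05  0.   -0.  ] | shift in tool now [1.85 0.11 0.48] in target-rot tool [1.85 0.11 0.48] dist 1.9
```

View pics/w5.png

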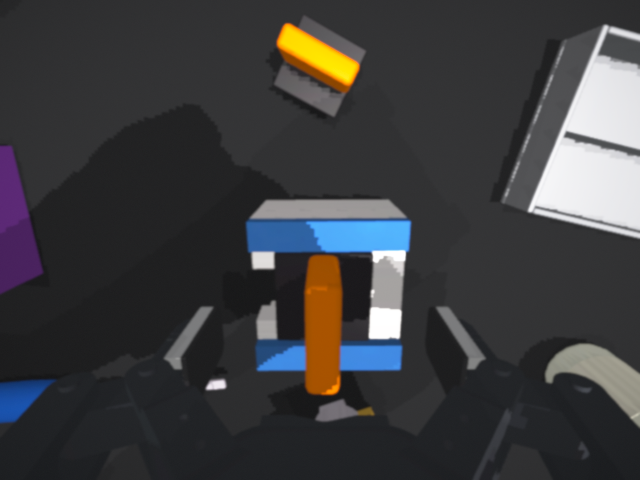

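View pics/s5z.png

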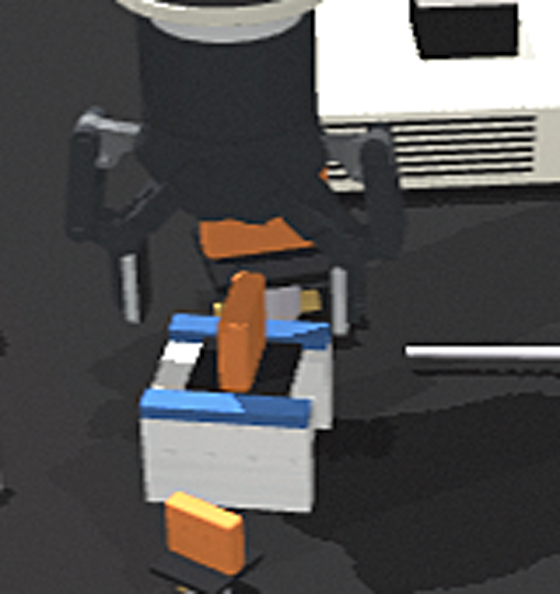

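Request:
send_rows:
  series: [2,4,0,0,0,0,100,0,2,0,0,0,0,100,0,0,0,0,0,0,0,0,0,0,0,0,0,0,0,0,0,0,0,0,0,0,0,0,0,0,0,0,0,0,0,0,0,0,0,0,0,0,0,0,0,0,0,0,0,0,0,0,0,0,0,0,0,0,0,0]
  force: 80

```text
time_s: 8.75
tcp_pos: [541.0, 178.7, 26.8]
tool_rot: [-1.256, 1.133, -1.133]
ft_force: [0.3, -1.7, 5.6]
grip_width: 0.15
```

Run:
```python
from h import *
s=sense();print(s["moment"],s["ft_force"],s["grip_width"]*85,s["time_s"])
plan((541,178.8,26),5.9)
im=get_image("wrist");cv2.imwrite("pics/w6.png",im)
s=get_image("side");cv2.imwrite("pics/s6z.png",cv2.resize(s[170:350,220:380],None,fx=3.5,fy=3.3,interpolation=2))
```

```text
[-0.07163326  0.16689839 -0.01510294] [ 0.31135189 -1.73428993  5.56832293] 12.775461614774086 8.75
jaw az 5.89 tcp [541.  178.7  26.8] | turn deg tool [-0.02 -0.01 -0.01] | shift in tool now [-0.12  0.83  0.02] in target-rot tool [-0.12  0.83  0.02] dist 0.8
```

View pics/w6.png

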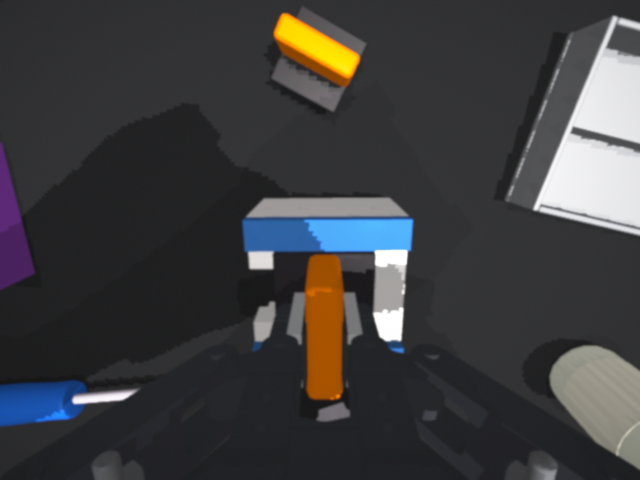

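View pics/s6z.png

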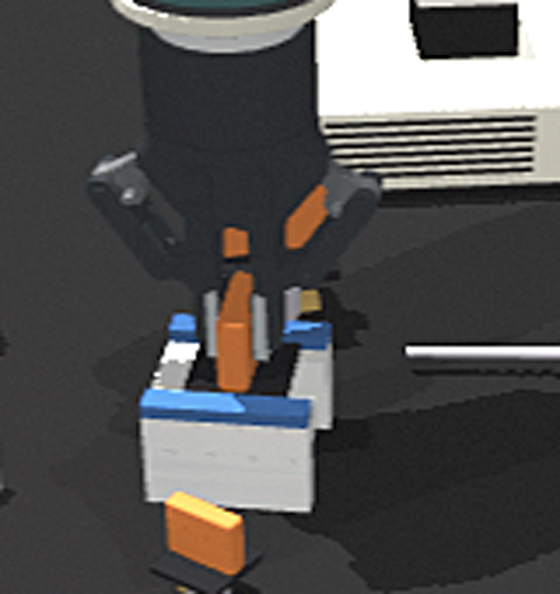

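Request:
send_rows:
  series: [0,-1,0,0,0,0,0,0,0,-2,0,0,0,0,0,0,-3,0,0,0,0,0,0,-4,0,0,0,0,0,0,-4,0,0,0,0,0,0,-4,0,0,0,0]

```text
time_s: 9.45
tcp_pos: [523.4, 176.8, 27.6]
tool_rot: [-1.256, 1.133, -1.133]
ft_force: [-0.1, 0.1, -0.5]
grip_width: 0.149
```

Run:
```python
from h import *
s=sense();print(s["moment"],s["ft_force"],s["grip_width"]*85,s["time_s"]);plan((541,178.8,26),5.9)
```

```text
[ 0.03242673 -0.03489467  0.01266631] [-0.10400011  0.05052509 -0.54223794] 12.65967262191079 9.45
jaw az 5.9 tcp [523.4 176.8  27.6] | turn deg tool [ 0.01 -0.   -0.  ] | shift in tool now [-0.17  1.55 17.71] in target-rot tool [-0.17  1.56 17.71] dist 17.8
```

No contact forces, so it's sliding freely. I'll continue the slide.

Request:
send_rows:
  series: [0,0,-5,0,0,0,0,0,0,-6,0,0,0,0,0,0,-6,0,0,0,0,0,0,-6,0,0,0,0,0,0,-6,0,0,0,0,0,0,-6,0,0,0,0,0,0,-6,0,0,0,0,0,0,-6,0,0,0,0,0,0,-4,0,0,0,0,0,0,0,0,0,0,0]

```text
time_s: 10.45
tcp_pos: [472.7, 171.5, 27.6]
tool_rot: [-1.256, 1.133, -1.133]
ft_force: [0.0, 0.9, -1.6]
grip_width: 0.149
```

Run:
```python
from h import *
s=sense();print(s["moment"],s["ft_force"],s["grip_width"]*85,s["time_s"]);plan((541,178.8,26),5.9)
s=get_image("side");cv2.imwrite("pics/s7z.png",cv2.resize(s[170:350,220:400],None,fx=3.5,fy=3.3,interpolation=2))
```

```text
[ 0.0104318  -0.00330717  0.02120512] [ 0.00318025  0.90141026 -1.60347727] 12.667604959735414 10.45
jaw az 5.91 tcp [472.7 171.5  27.6] | turn deg tool [0.01 0.01 0.01] | shift in tool now [-0.21  1.62 68.67] in target-rot tool [-0.22  1.64 68.67] dist 68.7
```

View pics/s7z.png

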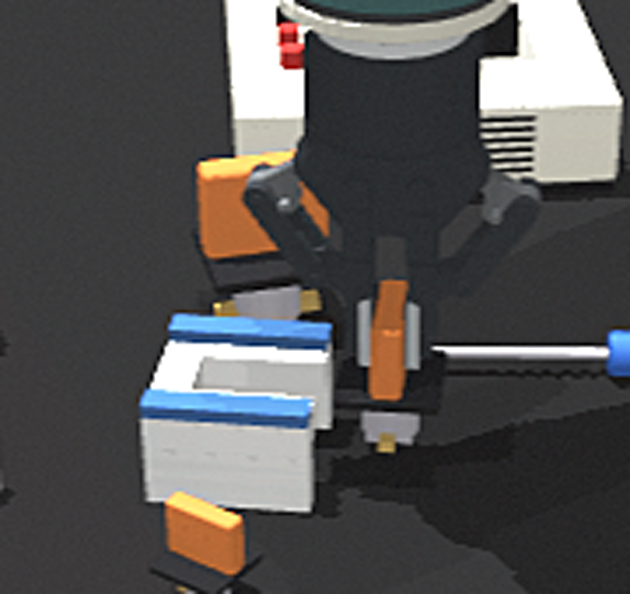

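Request:
send_rows:
  series: [0,-15,0,0,0,0,0,0,-25,0,0,0,0,0,0,-30,0,0,0,0,0,0,-30,0,0,-0.5,0,0,0,-20,0,0,-0.8,0,0,0,-5,0,0,-1,0,0,0,0,0,0,0,0,0,0,0,0,0,0,0,0]

```text
time_s: 11.3
tcp_pos: [473.2, 171.5, 152.8]
tool_rot: [-1.336, 0.985, -0.985]
ft_force: [-0.7, -0.0, -1.5]
grip_width: 0.151
```

Run:
```python
from h import *
import pickle
s=sense();print(s["moment"],s["ft_force"],s["grip_width"]*85,s["time_s"]);plan((508.1,-194.2,150),17.45)
c=get_calibration("wrist");im=get_image("wrist");cv2.imwrite("pics/w8.png",im);pickle.dump(c,open("w8.pkl","wb"))
s=get_image("side");cv2.imwrite("pics/s8z.png",cv2.resize(s[80:300,220:420],None,fx=3,fy=2.7,interpolation=2))
```

```text
[0.06014935 0.00937768 0.03577487] [-0.69587288 -0.03839848 -1.49183897] 12.81191581690811 11.3
jaw az 17.24 tcp [473.2 171.5 152.8] | turn deg tool [-0.   -0.21 -0.01] | shift in tool now [359.62   2.79 -74.98] in target-rot tool [359.33   2.84 -76.32] dist 367.4
```

View pics/w8.png

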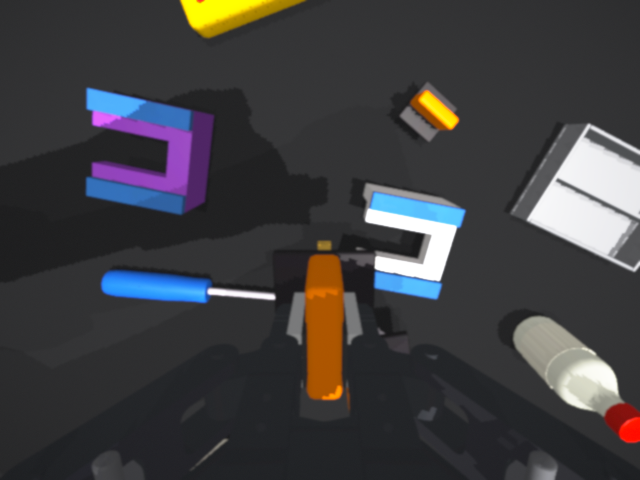

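View pics/s8z.png

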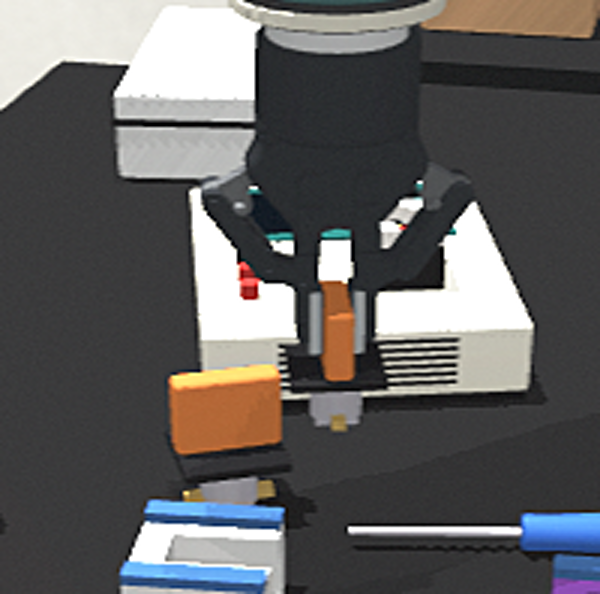

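Run:
```python
from h import *
import pickle
c=pickle.load(open("w8.pkl","rb"));im=cv2.imread("pics/w8.png")
cv2.imwrite("pics/w8z.png",cv2.resize(im[225:420,255:395],None,fx=4,fy=3,interpolation=2))
h=cv2.cvtColor(im,cv2.COLOR_BGR2HSV)
for y in list(range(284,300,2))+list(range(380,406,2)): print(y,h[y,324],end=";")
for y in (270,300,350,390):
    xs=np.nonzero(cv2.inRange(h[y:y+1,290:360],(8,150,60),(24,255,255))[0])[0]+290;print(y,xs.min(),xs.max())
print(h[238:252,324].tolist())
g=h[258,255:395,2].astype(int);print(g.tolist())
```

```text
284 [ 15 255 165];286 [ 15 255 173];288 [ 15 255 195];290 [ 15 255 214];292 [ 15 255 218];294 [ 15 255 219];296 [ 15 255 209];298 [ 15 255 184];380 [ 15 255 172];382 [ 15 255 172];384 [ 15 255 171];386 [ 15 255 171];388 [ 15 255 171];390 [ 15 255 172];392 [ 15 255 171];394 [ 15 255 173];396 [ 15 255 235];398 [ 16 255 243];400 [ 10 137 108];402 [120   5  55];404 [120   5  54];270 307 341
300 305 342
350 307 342
390 307 347
[[120, 6, 45], [15, 29, 52], [19, 114, 83], [20, 161, 119], [21, 173, 134], [21, 176, 138], [21, 175, 144], [21, 177, 150], [21, 178, 152], [21, 176, 151], [21, 177, 143], [21, 169, 119], [20, 144, 78], [15, 73, 42]]
[53, 53, 52, 53, 53, 53, 53, 53, 52, 52, 50, 47, 47, 46, 46, 46, 44, 40, 37, 35, 36, 37, 38, 37, 37, 38, 38, 38, 38, 38, 38, 38, 38, 37, 38, 38, 38, 37, 37, 39, 38, 37, 37, 38, 38, 37, 38, 38, 38, 37, 38, 36, 39, 57, 94, 127, 148, 156, 158, 159, 160, 161, 160, 161, 161, 160, 162, 161, 161, 161, 160, 161, 161, 161, 161, 161, 161, 161, 160, 158, 157, 153, 142, 117, 87, 78, 84, 87, 88, 89, 90, 90, 88, 78, 68, 65, 72, 79, 84, 87, 90, 92, 93, 94, 95, 95, 95, 96, 95, 96, 96, 97, 97, 97, 98, 98, 98, 98, 94, 123, 209, 253, 255, 255, 255, 255, 255, 255, 254, 254, 252, 249, 245, 238, 229, 217, 198, 185, 176, 171]
```

View pics/w8z.png

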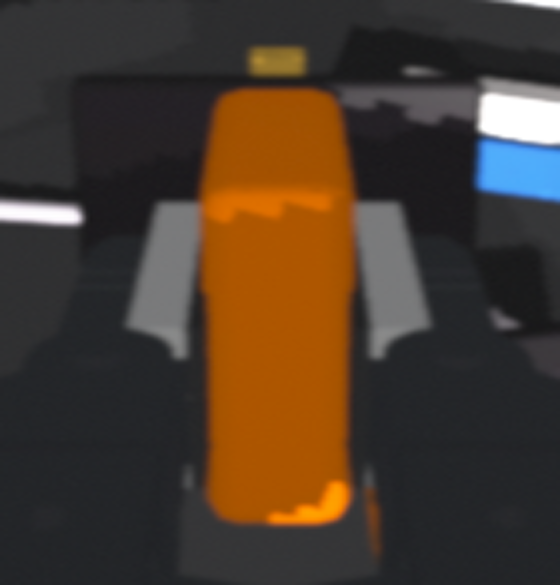

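Run:
```python
from h import *
import pickle
c=pickle.load(open("w8.pkl","rb"));tcp=np.array([473.2,171.5,152.8]);Rt=Rdes(17.3)
f=lambda uv,z:(Rt.T@(onz(c,uv,z)-tcp))
for zt in (216,219,222,225):
    a,b=f((324,287.5),zt),f((324,399.5),zt);l=f((307,350),zt);r=f((342.5,350),zt)
    u=zt-76
    cl,cr=f((273.8,253),u+36),f((375,253),u+36)
    lg=f((324.3,239.8),u+10);lg4=f((324.3,249.5),u+10)
    print(zt,"barlen",(b-a)[0].round(1),"ctr x",((a+b)/2)[0].round(2),"thick",(r-l)[2].round(1),"z",((l+r)/2)[2].round(2),"| collar w",(cr-cl)[2].round(1),"edge x",cl[0].round(2),"ctr x",(cl[0]+24).round(2),"z",((cl+cr)/2)[2].round(2),"lug tip x ctr",(lg[0]+20).round(2),lg[2].round(2))
# socket as seen in view 1 in tool frame at the same style
c1=pickle.load(open("w1.pkl","rb"));print("tool in c1:")
for cc,t,az in((c1,np.array([508.1,-193.6,205.2]),17.45),(c,tcp,17.3)):
    M=cc["world_to_cam"];print(Rdes(az).T@(-M[:3,:3].T@M[:3,3]-t))
```

```text
216 barlen 50.0 ctr x 3.72 thick 13.8 z 0.59 | collar w 48.3 edge x -21.19 ctr x 2.81 z 0.49 lug tip x ctr -0.04 0.44
219 barlen 48.7 ctr x 1.73 thick 13.5 z 0.59 | collar w 47.4 edge x -22.2 ctr x 1.8 z 0.49 lug tip x ctr -0.93 0.44
222 barlen 47.4 ctr x -0.26 thick 13.1 z 0.59 | collar w 46.4 edge x -23.22 ctr x 0.78 z 0.49 lug tip x ctr -1.82 0.44
225 barlen 46.2 ctr x -2.25 thick 12.8 z 0.58 | collar w 45.5 edge x -24.23 ctr x -0.23 z 0.49 lug tip x ctr -2.7 0.45
tool in c1:
[ -74.32025135 -181.02180947    0.48990149]
[ -74.37770774 -180.96031026    0.52165704]
```

Request:
send_rows:
  series: [20,0,-4,0,0,0,0,36,0,-8,0,0,0,0,36,0,-8,0,0,0,0,36,0,-8,0,0,0,0,36,0,-8,0,0,0,0,36,0,-8,0,0,0,0,36,0,-8,0,0,0,0,36,0,-8,0,0,0,0,36,0,-8,0,0,0,0,32,3,-5,0,0,0,0,19.5,0,-2.5,0,0,0,0,0,0,0,0,0,0,0,0,0,0,0,0,0,0]

```text
time_s: 12.7
tcp_pos: [508.6, -193.1, 149.3]
tool_rot: [-1.337, 0.984, -0.982]
ft_force: [0.6, 0.8, -1.9]
grip_width: 0.153
```

Run:
```python
from h import *
import pickle
s=sense();print(s["moment"],s["ft_force"],s["grip_width"]*85,s["time_s"]);plan((507.6,-194.2,150),17.45)
c=get_calibration("wrist");im=get_image("wrist");cv2.imwrite("pics/w9.png",im);pickle.dump(c,open("w9.pkl","wb"))
plan((507.6,-194.2,150),17.45)
s=get_image("side");cv2.imwrite("pics/s9.png",s);cv2.imwrite("pics/s9z.png",cv2.resize(s[60:220,260:420],None,fx=4,fy=3.7,interpolation=2))
s=get_image("top");cv2.imwrite("pics/t9.png",s)
```

```text
[ 0.00743964 -0.02117001 -0.01694974] [ 0.62175151  0.78626745 -1.88982631] 12.991739108667405 12.7
jaw az 17.39 tcp [ 508.6 -193.1  149.3] | turn deg tool [ 0.01 -0.06 -0.06] | shift in tool now [ 0.7  -0.72 -1.29] in target-rot tool [ 0.7  -0.72 -1.3 ] dist 1.6
jaw az 17.45 tcp [ 508.7 -192.6  149.4] | turn deg tool [ 0.01  0.   -0.05] | shift in tool now [ 1.15 -0.57 -1.51] in target-rot tool [ 1.15 -0.57 -1.51] dist 2.0
```

View pics/w9.png

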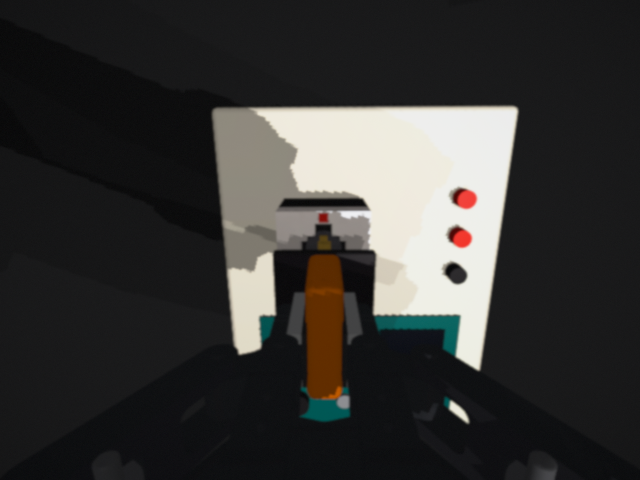

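View pics/s9z.png

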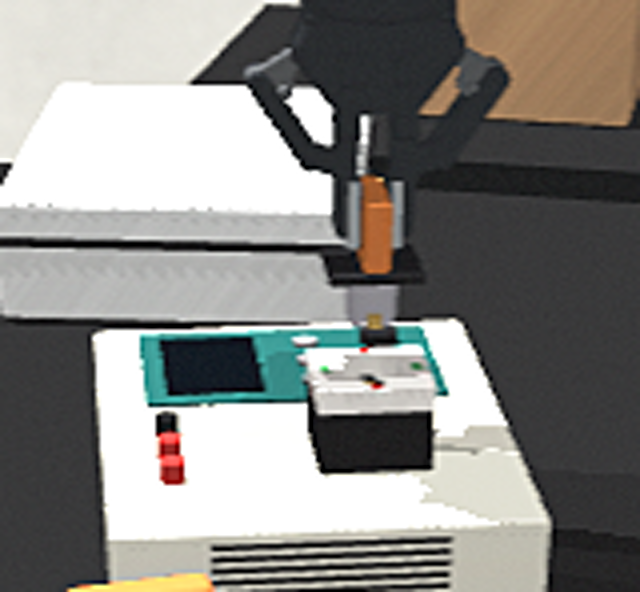

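Run:
```python
from h import *
import pickle
c=pickle.load(open("w9.pkl","rb"));im=cv2.imread("pics/w9.png");h=cv2.cvtColor(im,cv2.COLOR_BGR2HSV)
m=cv2.inRange(h,(0,110,50),(8,255,255))|cv2.inRange(h,(172,110,50),(180,255,255))
m[:205]=0;m[230:]=0;m[:,:310]=0;m[:,340:]=0
ys,xs=np.nonzero(m);red=(xs.mean(),ys.mean());print(red)
az=17.45;Rt=Rdes(az);tcp=np.array([508.6,-193,149.35])
f=lambda uv,z:(Rt.T@(onz(c,uv,z)-tcp))
s=f(red,115);print("socket centre in tool",(s[0]+25.9).round(2),s[2].round(2))
zt=149.35-6.5+76
print(h[280:300:2,324,2],h[390:406:2,324,2])
for y in (255,258,262): print(np.nonzero(h[y,250:400,2]<45)[0]+250)
for y in (240,243,246):print([tuple(h[y,x]) for x in range(314,336,1)])
for y in (350,380):
    o=np.nonzero(cv2.inRange(h[y:y+1,290:360],(8,150,40),(24,255,255))[0])[0]+290;print(y,o.min(),o.max())
```

```text
(np.float64(323.04), np.float64(217.32))
socket centre in tool 0.47 -0.35
[ 89  92  93  98 111 122 120 115 100  98] [ 96  96  96 122 146  87  89  87]
[274 275 276 277 278 279 280 281 282 283 284 285 286 287 288 289 290 291
 292 293 294 295 296 297 298 299 300 301 302 303 304 305 306 307 308 309
 310 311 337 338 339 340 341 342 343 347]
[274 275 276 277 278 279 280 281 282 283 284 285 286 287 288 289 290 291
 292 293 294 295 296 297 298 299 300 301 302 303 304 305 306 307 308 339
 340 341 342 343 344 345 346 347 348 349]
[275 276 277 278 279 280 281 282 283 284 285 286 287 288 289 290 291 292
 293 294 295 296 297 298 299 300 301 302 303 304 305 306 307 341 342 343
 344 345 346 347 348 349 350 351 352 353 354 355 356 357 358 359 360 361
 362 363 371 372 373]
[(np.uint8(150), np.uint8(14), np.uint8(37)), (np.uint8(150), np.uint8(7), np.uint8(36)), (np.uint8(165), np.uint8(13), np.uint8(38)), (np.uint8(13), np.uint8(43), np.uint8(42)), (np.uint8(17), np.uint8(87), np.uint8(53)), (np.uint8(19), np.uint8(143), np.uint8(66)), (np.uint8(21), np.uint8(172), np.uint8(77)), (np.uint8(20), np.ui
[... 1947 characters left out ...]
4)), (np.uint8(21), np.uint8(192), np.uint8(85)), (np.uint8(21), np.uint8(191), np.uint8(84)), (np.uint8(21), np.uint8(188), np.uint8(84)), (np.uint8(21), np.uint8(189), np.uint8(85)), (np.uint8(21), np.uint8(189), np.uint8(85)), (np.uint8(21), np.uint8(189), np.uint8(85)), (np.uint8(21), np.uint8(189), np.uint8(85)), (np.uint8(21), np.uint8(191), np.uint8(84)), (np.uint8(20), np.uint8(179), np.uint8(81)), (np.uint8(20), np.uint8(159), np.uint8(69)), (np.uint8(18), np.uint8(98), np.uint8(52)), (np.uint8(8), np.uint8(26), np.uint8(39)), (np.uint8(150), np.uint8(15), np.uint8(35)), (np.uint8(135), np.uint8(15), np.uint8(35)), (np.uint8(150), np.uint8(15), np.uint8(35))]
350 307 342
380 307 342
```

Run:
```python
from h import *
S=get_calibration("side")
for z in (115,143,152): print(z,proj(S,(508,-194.2,z)))
im=cv2.imread("pics/s9.png")
g=cv2.cvtColor(im,cv2.COLOR_BGR2GRAY)
for y in (139,141,143): print(y,g[y,340:366].tolist())
for y in (114,118,122,126): 
    h=cv2.cvtColor(im,cv2.COLOR_BGR2HSV);x=np.nonzero(cv2.inRange(h[y:y+1],(8,120,80),(24,255,255))[0])[0];print(y,x[(x>330)&(x<380)])
h=cv2.cvtColor(im,cv2.COLOR_BGR2HSV)
for lo,hi in (((50,70,60),(85,255,255)),((0,110,60),(8,255,255)),((172,110,60),(180,255,255))):
    m=cv2.inRange(h,lo,hi);m[:150]=0;m[170:]=0;m[:,:335]=0;m[:,370:]=0
    print(cv2.connectedComponentsWithStats(m)[2:])
```

```text
115 [352.04009708 158.84851476]
143 [352.35340091 146.12368674]
152 [352.45569192 141.96913976]
139 [184, 185, 182, 184, 185, 176, 147, 124, 132, 135, 140, 140, 138, 141, 140, 139, 138, 137, 129, 93, 50, 55, 57, 56, 57, 58]
141 [180, 183, 182, 181, 181, 179, 148, 121, 131, 136, 139, 139, 137, 139, 140, 140, 138, 138, 120, 75, 53, 56, 56, 57, 56, 57]
143 [180, 181, 178, 179, 183, 178, 148, 121, 130, 137, 136, 138, 140, 138, 139, 140, 137, 138, 119, 75, 54, 56, 57, 56, 57, 58]
114 [350 351 352 353 354 355 356 357]
118 [350 351 352 353 354 355 356 357]
122 [350 351 352 353 354 355 356 357]
126 [350 351 352 353 354 355 356 357]
(array([[     0,      0,    640,    480, 307191],
       [   366,    151,      1,      1,      1],
       [   367,    154,      1,      1,      1],
       [   340,    159,      2,      2,      3],
       [   363,    158,      2,      2,      4]], dtype=int32), array([[319.49891436, 239.50240404],
       [366.        , 151.        ],
       [367.        , 154.        ],
       [340.66666667, 159.33333333],
       [363.5       , 158.5       ]]))
(array([[     0,      0,    640,    480, 307195],
       [   350,    154,      2,      1,      2],
       [   353,    164,      3,      1,      3]], dtype=int32), array([[319.49946125, 239.50129397],
       [350.5       , 154.        ],
       [354.        , 164.        ]]))
(array([[     0,      0,    640,    480, 307200]], dtype=int32), array([[319.5, 239.5]]))
```

Request:
send_rows:
  series: [0.3,6,-0.6,0,0,0,0,0,8,0,0,0,0,0,0,8,0,0,0,0,0,0,4,0,0,0,0,0,0,3,0,0,0,0,0,0,2,0,0,0,0,0,0,0,0,0,0,0,0]

```text
time_s: 13.55
tcp_pos: [508.1, -194.4, 118.4]
tool_rot: [-1.338, 0.983, -0.982]
ft_force: [-0.4, 0.5, -1.6]
grip_width: 0.152
```

Run:
```python
from h import *
s=sense();print(s["moment"].round(3),s["ft_force"].round(1),s["grip_width"]*85,s["time_s"]);plan((508,-194,91.5),17.45)
im=get_image("wrist");cv2.imwrite("pics/w10.png",im)
s=get_image("side");cv2.imwrite("pics/s10z.png",cv2.resize(s[80:220,280:400],None,fx=5,fy=4.2,interpolation=2))
```

```text
[-0.035 -0.057 -0.036] [-0.4  0.5 -1.6] 12.918571055062648 13.55
jaw az 17.4 tcp [ 508.1 -194.4  118.4] | turn deg tool [ 0.01 -0.05 -0.02] | shift in tool now [-0.41 26.88  0.04] in target-rot tool [-0.42 26.88  0.03] dist 26.9
```

View pics/s10z.png

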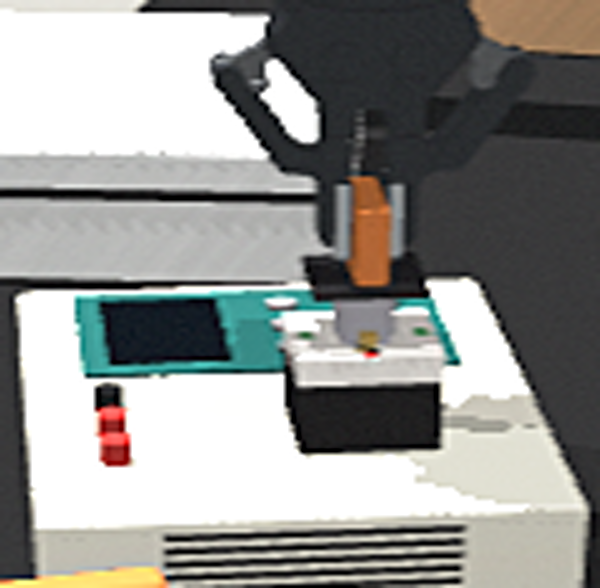

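Request:
send_rows:
  series: [0,2,0,0,0,0,0,0,2,0,0,0,0,0,0,2,0,0,0,0,0]

```text
time_s: 13.95
tcp_pos: [508.1, -194.5, 112.4]
tool_rot: [-1.338, 0.983, -0.983]
ft_force: [-1.3, -0.3, -2.0]
grip_width: 0.151
```

Request:
send_rows:
  series: [0,2,0,0,0,0,0,0,2,0,0,0,0,0,0,0,0,0,0,0,0]

```text
time_s: 14.25
tcp_pos: [508.0, -194.4, 108.3]
tool_rot: [-1.338, 0.983, -0.982]
ft_force: [0.3, -0.4, -1.2]
grip_width: 0.148
```

Run:
```python
from h import *
s=sense();print(s["moment"].round(3),s["ft_force"].round(1),s["grip_width"]*85,s["time_s"]);plan((508,-194,91.5),17.45)
```

```text
[ 0.026  0.028 -0.054] [ 0.3 -0.4 -1.2] 12.550143770975808 14.25
jaw az 17.4 tcp [ 508.  -194.4  108.3] | turn deg tool [ 0.02 -0.05 -0.02] | shift in tool now [-0.41 16.77  0.18] in target-rot tool [-0.42 16.77  0.17] dist 16.8
```

Request:
send_rows:
  series: [0,2,0,0,0,0,0,0,2,0,0,0,0,0,0,0,0,0,0,0,0]

```text
time_s: 14.55
tcp_pos: [508.2, -194.5, 104.5]
tool_rot: [-1.338, 0.983, -0.983]
ft_force: [-0.1, -0.9, 1.2]
grip_width: 0.152
```

Request:
send_rows:
  series: [0,2,0,0,0,0,0,0,2,0,0,0,0,0,0,0,0,0,0,0,0]

```text
time_s: 14.85
tcp_pos: [508.2, -194.5, 100.5]
tool_rot: [-1.338, 0.983, -0.983]
ft_force: [-0.7, -1.2, 3.0]
grip_width: 0.148
```

Request:
send_rows:
  series: [0,2,0,0,0,0,0,0,1,0,0,0,0,0,0,0,0,0,0,0,0]

```text
time_s: 15.15
tcp_pos: [508.2, -194.5, 97.5]
tool_rot: [-1.338, 0.983, -0.983]
ft_force: [-0.2, -0.1, 4.5]
grip_width: 0.145
```

Run:
```python
from h import *
s=sense();print(s["moment"].round(3),s["ft_force"].round(1),s["grip_width"]*85,s["time_s"]);plan((508,-194,91.5),17.45)
s=get_image("side");cv2.imwrite("pics/s11z.png",cv2.resize(s[80:220,280:400],None,fx=5,fy=4.2,interpolation=2))
```

```text
[-0.053 -0.032 -0.03 ] [-0.2 -0.1  4.5] 12.35166076176641 15.15
jaw az 17.4 tcp [ 508.2 -194.5   97.5] | turn deg tool [-0.01 -0.05 -0.  ] | shift in tool now [-0.56  6.03 -0.06] in target-rot tool [-0.56  6.03 -0.06] dist 6.1
```

View pics/s11z.png

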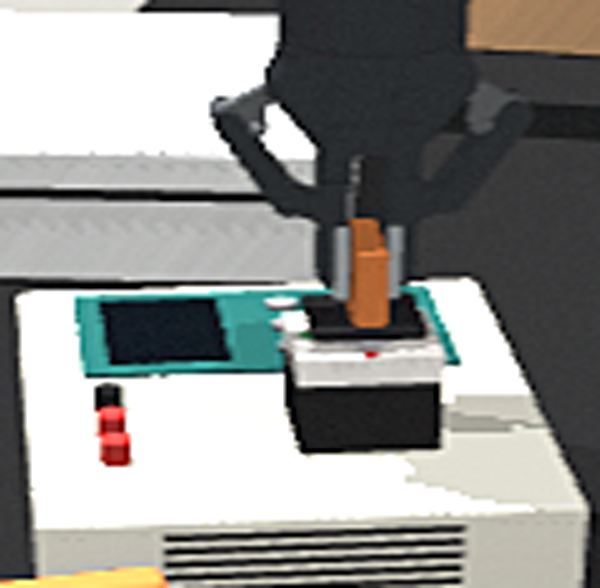

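Request:
send_rows:
  series: [0,2,0,0,0,0,0,0,2,0,0,0,0,0,0,1,0,0,0,0,0,0,0,0,0,0,0,0]

```text
time_s: 15.6
tcp_pos: [508.3, -194.5, 92.6]
tool_rot: [-1.338, 0.983, -0.983]
ft_force: [-1.4, -0.2, 6.2]
grip_width: 0.151
```

Request:
send_rows:
  series: [0,0.5,0,0,0,0,0,0,0.5,0,0,0,0,0,0,0,0,0,0,0,0]

```text
time_s: 15.9
tcp_pos: [508.3, -194.5, 91.8]
tool_rot: [-1.338, 0.982, -0.983]
ft_force: [-2.0, 0.3, 9.8]
grip_width: 0.15
```

Run:
```python
from h import *
s=sense();print(s["moment"].round(3),s["ft_force"].round(1),s["grip_width"]*85,s["time_s"]);plan((508,-194,91.5),17.45)
```

```text
[ 0.076  0.42  -0.008] [-2.   0.3  9.8] 12.78254811563892 15.9
jaw az 17.4 tcp [ 508.3 -194.5   91.8] | turn deg tool [-0.01 -0.05  0.01] | shift in tool now [-0.58  0.31 -0.09] in target-rot tool [-0.58  0.31 -0.09] dist 0.7
```

Request:
send_rows:
  series: [0,0,0,0,1,0,0,0,0,0,0,1,0,0,0,0,0,0,1,0,0,0,0,0,0,1,0,0]

```text
time_s: 16.3
tcp_pos: [508.0, -194.6, 91.8]
tool_rot: [-1.186, 1.245, -1.245]
ft_force: [-4.9, 0.4, 12.0]
grip_width: 0.15
```

Run:
```python
from h import *
s=sense();print(s["moment"].round(3),s["ft_force"].round(1),s["grip_width"]*85,s["time_s"]);plan((508,-194,91.5),17.45-90)
```

```text
[0.041 0.999 0.191] [-4.9  0.4 12. ] 12.781961681973524 16.3
jaw az -2.8 tcp [ 508.  -194.6   91.8] | turn deg tool [0.000e+00 6.975e+01 2.000e-02] | shift in tool now [-0.58  0.33 -0.07] in target-rot tool [-0.13  0.33 -0.57] dist 0.7
```

Request:
send_rows:
  series: [0,0,-0.5,0,1,0,0,0,0,0,0,1,0,0,0,0,0,0,1,0,0,0,0,0,0,1,0,0]

```text
time_s: 16.7
tcp_pos: [507.3, -194.5, 91.8]
tool_rot: [-0.995, 1.496, -1.496]
ft_force: [-6.4, 2.7, 13.6]
grip_width: 0.151
```

Run:
```python
from h import *
s=sense();print(s["moment"].round(3),s["ft_force"].round(1),s["grip_width"]*85,s["time_s"]);plan((508,-194,91.5),17.45-90)
```

```text
[0.249 1.337 0.229] [-6.4  2.7 13.6] 12.870600714910683 16.7
jaw az -22.8 tcp [ 507.3 -194.5   91.8] | turn deg tool [2.000e-02 4.975e+01 4.000e-02] | shift in tool now [-0.71  0.33  0.43] in target-rot tool [-0.79  0.34 -0.27] dist 0.9
```

Request:
send_rows:
  series: [0,0,-0.4,0,1,0,0,0,0,0,0,1,0,0,0,0,0,0,1,0,0,0,0,0,0,1,0,0]

```text
time_s: 17.1
tcp_pos: [506.8, -194.1, 91.9]
tool_rot: [-0.759, 1.735, -1.734]
ft_force: [-7.2, 3.0, 16.2]
grip_width: 0.153
```

Run:
```python
from h import *
s=sense();print(s["moment"].round(3),s["ft_force"].round(1),s["grip_width"]*85,s["time_s"]);plan((508,-194,91.5),17.45-90)
```

```text
[0.636 1.664 0.288] [-7.2  3.  16.2] 13.041593674924519 17.1
jaw az -42.79 tcp [ 506.8 -194.1   91.9] | turn deg tool [ 0.04 29.76  0.05] | shift in tool now [-0.88  0.38  0.83] in target-rot tool [-1.17  0.38  0.29] dist 1.3
```

Request:
send_rows:
  series: [0,-0.7,0.4,0,0,0,0,0,0,0,0,1,0,0,0,0,0,0,1,0,0]

```text
time_s: 17.4
tcp_pos: [506.6, -194.0, 92.0]
tool_rot: [-0.624, 1.85, -1.847]
ft_force: [-5.6, 3.2, 9.3]
grip_width: 0.149
```

Run:
```python
from h import *
s=sense();print(s["moment"].round(3),s["ft_force"].round(1),s["grip_width"]*85,s["time_s"]);plan((508,-194,91.5),17.45-90)
```

```text
[0.964 1.652 0.141] [-5.6  3.2  9.3] 12.694139071073478 17.4
jaw az -52.78 tcp [ 506.6 -194.    92. ] | turn deg tool [ 0.1  19.77  0.08] | shift in tool now [-1.14  0.48  0.85] in target-rot tool [-1.36  0.49  0.41] dist 1.5
```

Request:
send_rows:
  series: [0.2,0,-0.4,0,1,0,0,0.2,0,-0.4,0,0,0,0,0,0,0,0,0,0,0]

```text
time_s: 17.7
tcp_pos: [506.3, -193.8, 92.2]
tool_rot: [-0.553, 1.902, -1.901]
ft_force: [-2.6, 2.2, 7.2]
grip_width: 0.153
```

Run:
```python
from h import *
s=sense();print(s["moment"].round(3),s["ft_force"].round(1),s["grip_width"]*85,s["time_s"]);plan((508,-194,91.5),17.45-90)
print("F tool",(toolM()[0].T@s["ft_force"]).round(1))
c=get_image("wrist");cv2.imwrite("pics/w12.png",c)
s=get_image("side");cv2.imwrite("pics/s12z.png",cv2.resize(s[80:220,280:400],None,fx=5,fy=4.2,interpolation=2))
```

```text
[0.387 0.796 0.1  ] [-2.6  2.2  7.2] 12.99831306481134 17.7
jaw az -57.6 tcp [ 506.3 -193.8   92.2] | turn deg tool [ 0.04 14.95  0.05] | shift in tool now [-1.35  0.65  1.04] in target-rot tool [-1.57  0.65  0.66] dist 1.8
F tool [ 1.  -7.2 -3.2]
```

View pics/s12z.png

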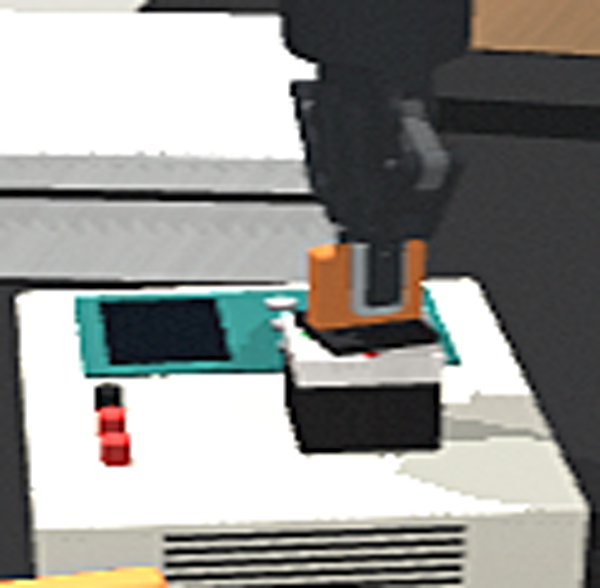

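View pics/w12.png

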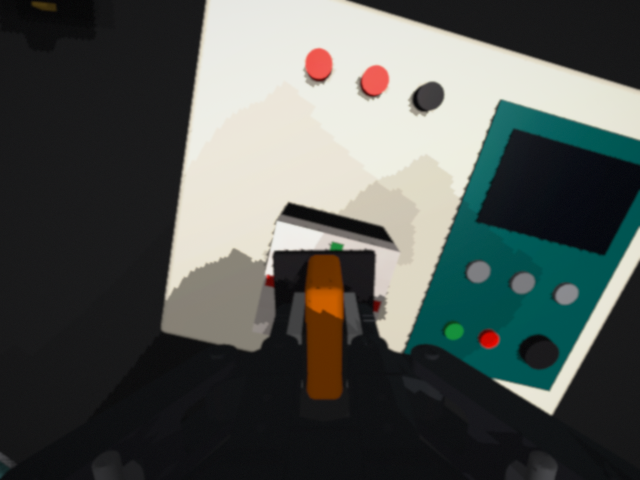

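Request:
send_rows:
  series: [0.2,0,-0.3,0,1,0,0,0,0,0,0,1,0,0,0,0,0,0,1,0,0,0,0,0,0,0,0,0]

```text
time_s: 18.2
tcp_pos: [506.0, -193.4, 92.1]
tool_rot: [-0.313, 2.061, -2.059]
ft_force: [-4.1, 3.2, 6.2]
grip_width: 0.152
```

Run:
```python
from h import *
s=sense();print(s["moment"].round(3),s["ft_force"].round(1),s["grip_width"]*85,s["time_s"]);plan((508,-194,91.5),17.45-90)
print("F tool",(toolM()[0].T@s["ft_force"]).round(1))
```

```text
[0.672 0.781 0.181] [-4.1  3.2  6.2] 12.905533992002907 18.2
jaw az -72.77 tcp [ 506.  -193.4   92.1] | turn deg tool [ 0.05 -0.22  0.06] | shift in tool now [-1.77  0.6   1.14] in target-rot tool [-1.77  0.6   1.15] dist 2.2
F tool [ 3.  -6.2 -4.3]
```

Run:
```python
from h import *
c=get_calibration("wrist");im=get_image("wrist");cv2.imwrite("pics/w13.png",im)
cv2.imwrite("pics/w13z.png",cv2.resize(im[190:350,230:420],None,fx=4,fy=3.7,interpolation=2))
h=cv2.cvtColor(im,cv2.COLOR_BGR2HSV)
Rm,t=toolM();Rt=Rdes(-72.65)
for n,m in(("red",cv2.inRange(h,(0,110,40),(8,255,255))|cv2.inRange(h,(172,110,40),(180,255,255))),("green",cv2.inRange(h,(50,80,40),(85,255,255)))):
    m[:200]=0;m[330:]=0;m[:,:240]=0;m[:,410:]=0
    N,l,st,ce=cv2.connectedComponentsWithStats(m)
    for i in range(1,N):
        if st[i,4]>8: print(n,st[i],ce[i].round(1),(Rt.T@(onz(c,ce[i],115)-t)).round(2))
s=get_image("side");cv2.imwrite("pics/s13z.png",cv2.resize(s[80:220,280:400],None,fx=5,fy=4.2,interpolation=2))
```

```text
red [264 289  12  11 111] [269.5 293.7] [ -1.67 -22.9  -25.72]
red [372 288  10  11 100] [376.9 293. ] [ -1.92 -22.9   27.57]
green [317 242  12   9 104] [322.5 246.1] [-26.39 -22.9    0.71]
```

View pics/w13z.png

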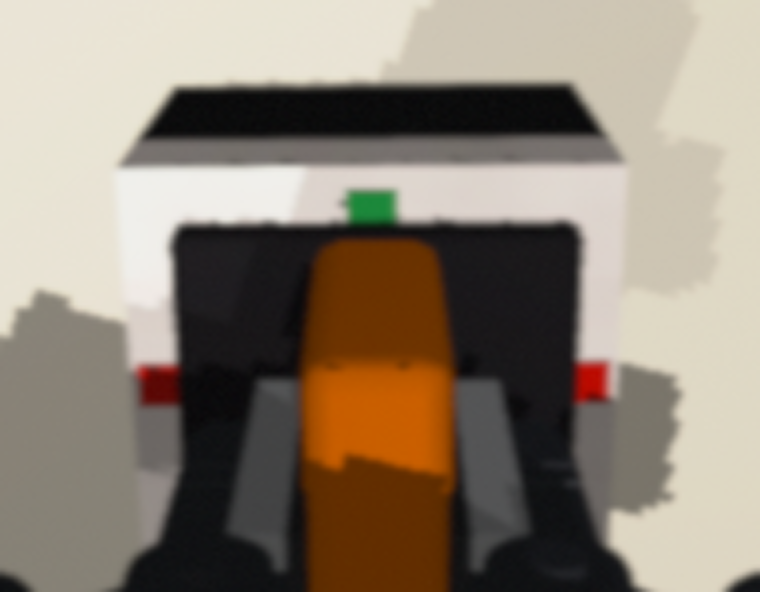

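View pics/s13z.png

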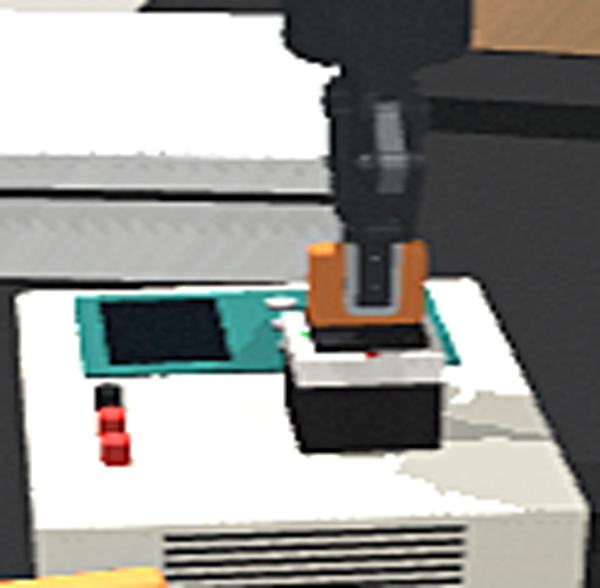

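Request:
send_rows:
  series: [-0.5,0,0,0,0,0,0,-0.5,0,0,0,0,0,0,-0.2,0.4,0,0,0,0,0,0,0.2,0,0,0,0,0,0,0,0,0,0,0,0,0,0,0,0,0,0,0]

```text
time_s: 18.9
tcp_pos: [506.2, -193.4, 91.9]
tool_rot: [-0.318, 2.06, -2.058]
ft_force: [-13.7, 2.4, 21.8]
grip_width: 0.152
```

Run:
```python
from h import *
s=sense();print(s["moment"].round(3),s["ft_force"].round(1),s["grip_width"]*85,s["time_s"]);plan((508,-194,91.5),17.45-90)
print("F tool",(toolM()[0].T@s["ft_force"]).round(1),s["tool_rot"])
c=get_calibration("wrist");im=get_image("wrist");cv2.imwrite("pics/w14.png",im)
cv2.imwrite("pics/w14z.png",cv2.resize(im[190:420,230:420],None,fx=3.5,fy=2.6,interpolation=2))
h=cv2.cvtColor(im,cv2.COLOR_BGR2HSV)
Rm,t=toolM();Rt=Rdes(-72.65)
for n,m in(("red",cv2.inRange(h,(0,110,40),(8,255,255))|cv2.inRange(h,(172,110,40),(180,255,255))),("green",cv2.inRange(h,(50,80,40),(85,255,255)))):
    m[:200]=0;m[330:]=0;m[:,:240]=0;m[:,410:]=0
    N,l,st,ce=cv2.connectedComponentsWithStats(m)
    for i in range(1,N):
        if st[i,4]>8: print(n,st[i],ce[i].round(1),(Rt.T@(onz(c,ce[i],115)-t)).round(2))
s=get_image("side");cv2.imwrite("pics/s14z.png",cv2.resize(s[110:190,320:380],None,fx=9,fy=7,interpolation=2))
```

```text
[0.845 3.108 0.134] [-13.7   2.4  21.8] 12.897159191989239 18.9
jaw az -72.6 tcp [ 506.2 -193.4   91.9] | turn deg tool [ 0.07 -0.05  0.15] | shift in tool now [-1.55  0.4   1.15] in target-rot tool [-1.54  0.41  1.15] dist 2.0
F tool [ 12.4 -21.7  -6.5] [-0.31786742  2.05990251 -2.05819407]
red [264 289  11  11 106] [269.4 294.2] [ -1.44 -23.11 -25.71]
red [372 289  10  11  98] [376.9 293.9] [ -1.67 -23.11  27.59]
green [317 243  12   8  91] [322.8 246.5] [-26.33 -23.11   0.77]
```

View pics/w14z.png

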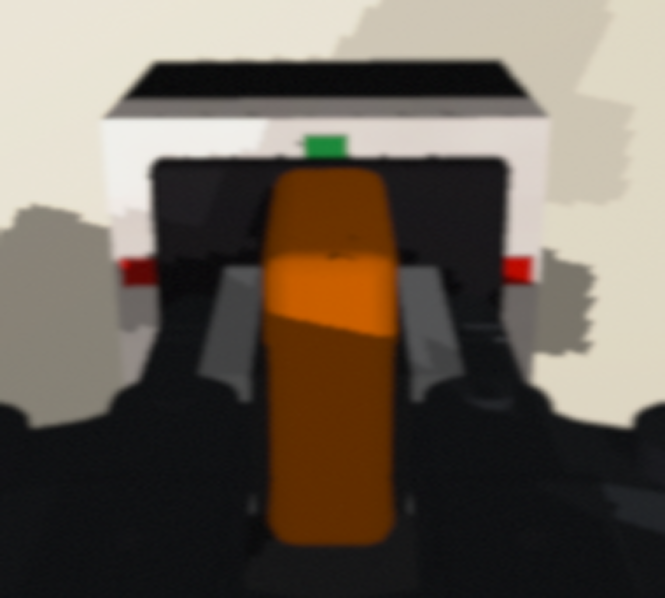

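View pics/s14z.png

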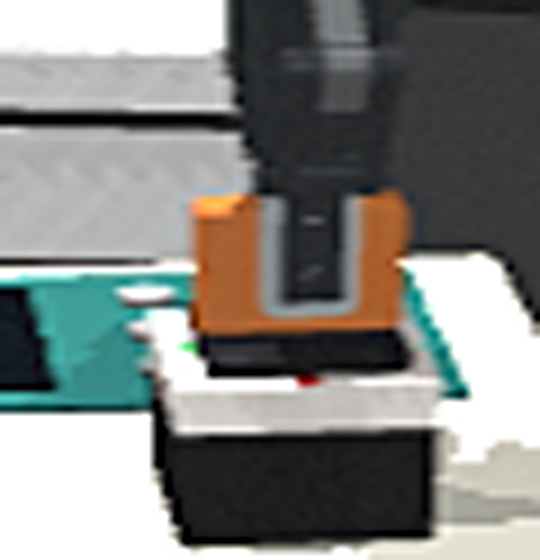

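Request:
send_rows:
  series: [0,-0.6,0,0,0,0,0,0,-0.6,0,0,0,0,0,0,0,0,0,0,0,0,0,0,0,0,0,0,0]

```text
time_s: 19.4
tcp_pos: [506.3, -193.4, 92.4]
tool_rot: [-0.318, 2.06, -2.058]
ft_force: [-7.6, 1.6, 5.4]
grip_width: 0.149
```

Run:
```python
from h import *
s=sense();print(s["moment"].round(3),s["ft_force"].round(1),s["grip_width"]*85,s["time_s"]);plan((508,-194,91.5),17.45-90)
print("F tool",(toolM()[0].T@s["ft_force"]).round(1),s["tool_rot"])
```

```text
[0.417 1.813 0.115] [-7.6  1.6  5.4] 12.643841484979092 19.4
jaw az -72.6 tcp [ 506.3 -193.4   92.4] | turn deg tool [ 0.08 -0.05  0.14] | shift in tool now [-1.46  0.91  1.13] in target-rot tool [-1.46  0.92  1.13] dist 2.1
F tool [ 6.8 -5.4 -3.8] [-0.31773053  2.06011418 -2.05789591]
```

Request:
send_rows:
  series: [0.3,0.2,-0.2,0,0,0,0,0.3,0.3,-0.2,0,0,0,0,0,0,0,0,0,0,0,0,0,0,0,0,0,0,0,0,0,0,0,0,0,0,0,0,0,0,0,0]

```text
time_s: 20.0
tcp_pos: [506.1, -193.3, 92.1]
tool_rot: [-0.317, 2.059, -2.058]
ft_force: [-4.0, 0.8, 6.3]
grip_width: 0.151
```

Run:
```python
from h import *
s=sense();print(s["moment"].round(3),s["ft_force"].round(1),s["grip_width"]*85,s["time_s"]);plan((508,-194,91.5),17.45-90)
print("F tool",(toolM()[0].T@s["ft_force"]).round(1),s["qvel"].round(4))
c=get_calibration("wrist");im=get_image("wrist");cv2.imwrite("pics/w15.png",im)
h=cv2.cvtColor(im,cv2.COLOR_BGR2HSV);Rm,t=toolM();Rt=Rdes(-72.65)
for n,m in(("red",cv2.inRange(h,(0,110,40),(8,255,255))|cv2.inRange(h,(172,110,40),(180,255,255))),("green",cv2.inRange(h,(50,80,40),(85,255,255)))):
    m[:200]=0;m[330:]=0;m[:,:240]=0;m[:,410:]=0
    N,l,st,ce=cv2.connectedComponentsWithStats(m)
    for i in range(1,N):
        if st[i,4]>8: print(n,st[i],ce[i].round(1),(Rt.T@(onz(c,ce[i],115)-t)).round(2))
cv2.imwrite("pics/s15.png",get_image("side"))
```

```text
[0.231 1.178 0.14 ] [-4.   0.8  6.3] 12.800338213439327 20.0
jaw az -72.6 tcp [ 506.1 -193.3   92.1] | turn deg tool [ 0.04 -0.05  0.08] | shift in tool now [-1.6   0.62  1.21] in target-rot tool [-1.6   0.62  1.21] dist 2.1
F tool [ 3.6 -6.3 -2. ] [-0.0002 -0.0003 -0.0001 -0.0012  0.0003 -0.0006 -0.0002]
red [264 289  12  11 112] [269.7 293.8] [ -1.51 -22.89 -25.61]
red [373 288   9  11  93] [377.1 293.3] [ -1.86 -22.89  27.67]
green [317 242  12   9 101] [322.8 246. ] [-26.46 -22.89   0.76]
```

View pics/s15.png

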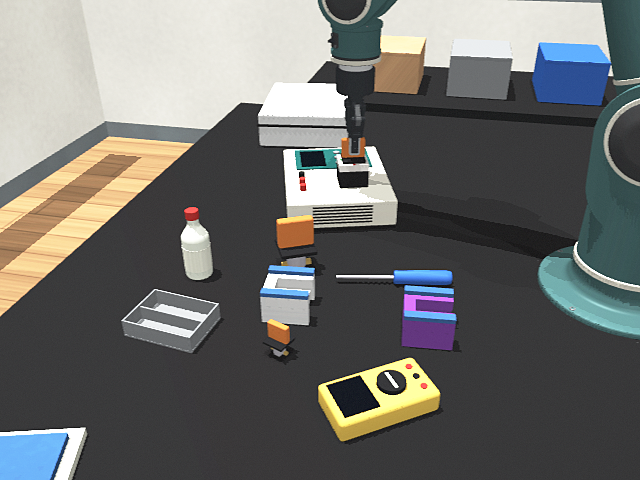

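```bash
python3 -c "
from cell import *
print(job_done());s=sense();print(s['time_s'],s['tcp_pos'],s['ft_force'],s['grip_width'])"
```

```text
the job is handed in; nothing more can be done
None
the job is handed in; nothing more can be done
```

I handed the job in at about 20.1 s with the plug in the tester's socket, pushed down, turned a quarter turn clockwise and still gripped. The hand-in gives no verdict, so the final state rests on the checks below.

**What I did:** I took the middle-sized plug from the aluminium fork. I slid it about 68 mm out of the open end, lifted it about 125 mm, lowered it into the keyways and pressed it down. I then turned it 90°, with a few small sideways and height corrections.

**Checks that agreed:**
- **Press:** the spring force rose as expected, about 6.1 N when the lugs cleared the lip and about 8 N at the end. From the heights, the seat was pressed roughly 13.4 mm and the collar was within 1 mm of the rim.
- **Turn and grip:** the jaws ended within 0.1° of the target turn, with a 12.8 mm grip opening at an 80 N grip setting. The wrist view showed no slip of the plug in the hand.
- **Bystanders:** the last side picture shows them where they started.

**Checks that failed or disagreed:**
- **First grasp closed on nothing:** the camera views put the fingertips about 38 mm higher than the reported TCP. I regrasped 36 mm lower and it held.
- **Centring:** the wrist and side cameras put the plug about 2 mm off the socket axis. The limit is 4 mm, and the hole's own clearance allows only about 2 mm.
- **Side force:** about 4 N remained at the end. It did not fit a simple wall contact, and I took it to be friction on the seat.

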